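# Prove the trip, then hold the target slide flush on the sloped sensor face

## Robot

A 7-joint arm with a two-finger parallel gripper is mounted at the origin on the work surface. World frame = base frame: x ahead of the robot, y to its left, z up, the work surface at z = 0. Lengths are in m, angles in rad, forces in N, time in s.
With the tool pointing down it reaches from about 0.35 to 0.9 m from the base axis. Payload 8.1 kg.
Tool frame: the origin (TCP) lies at the very end of the fingers, on their centre line; the grasp point (between the pads) lies 19 mm behind it (env.grasp_offset is the distance from the TCP to the grasp point, in m); z points along the fingers, y is the direction in which the jaws open and shut (so a half turn about z gives the same grasp; the last joint's range is limited). The gripper opens to 85 mm and grips with 20 to 120 N. Pads are 22 mm wide; open, the fingers measure 114 mm over their backs; the gripper's body (76 mm by 85 mm) begins 54 mm behind the grasp point. The pads swing forward as they close: fully open they stand 13 mm farther back than shut.
Start: joints at [1.086, 0.434, 0.025, 1.573, -0.012, 1.134, -0.075], TCP at [0.233, -0.58, 0.192] pointing down, gripper open.
Joint ranges: [-2.62, 2.62], [-0.44, 2.09], [-1.27, 1.32], [0.08, 2.57], [-1.32, 4.46], [0.12, 2], [-2.74, 2.74]. Speed limits (rad/s): [2.22, 2.22, 3.01, 3.01, 3.14, 3.14, 3.14].

## Interface

Orientations are given as a unit quaternion [w, x, y, z].
In Python, from plant import env, optics, hand_in, silhouettes, pinpoint gives the robot as it stands.
- The arm moves only by the shell command python3 -m jog 'ROWS' [OPENING] [FORCE]. ROWS is JSON, a list of rows, each a list of 6 numbers: the shift along the tool's x, y, z in m, then the turn, a rotation vector about the tool's x, y, z in rad. In form: [[dx, dy, dz, wx, wy, wz], ...]. A call has 1 to 8 rows; each row shifts and turns the pose as measured when the row begins, along the tool's axes as they then stand; what a row does not reach is not made up. A row lasts 1/12 s, in which the tool goes at most 41.7 mm and 7.16 degrees, less where a joint would pass 70% of its speed; a pose out of reach is approached as far as the arm can. A call with a gripper value outside its range is refused whole. OPENING is the opening, from -1 (shut) to 1 (fully open), set as the call begins (- or left out, the last holds). The fingers move at their own pace and stop on an object; FORCE is the grip in N (left out, the last holds). Time passes only in rows, so rows that do not move let the fingers close. It gives the time, the measured TCP pose, the force and the opening at its end, in the units of the state.
- env.read_state(): the state, without advancing time (a new reading comes with each control period).
- optics.get_image(name): name is "side" or "top" or "wrist"; returns a dict with "img" (400x640x3 uint8, red, green, blue), "range_z" (400x640 float32, m along the optical axis (not along the pixel's ray), 0 where there is no reading), "fov_y" (degrees; the focal length in pixels is half the picture's height over the tangent of half this angle, whatever the lens; pixels are square), "cx", "cy" (the principal point, pixels), "D" ([k1, k2, p1, p2, k3] as OpenCV has them; the pictures are not rectified), "R" (3x3) and "t" (3): a world point X has camera coordinates R X + t. Camera axes: x right, y down, z forward; pixel columns grow to the right and rows downward; lengths in m; the calibration is good to about 2 mm. A picture is of the moment at which its call begins.
- hand_in(): hands the job in, once; it reports no verdict.
Trained networks look in a picture, given as the dict that the camera call returned (one of the last four; its "shot" number tells which), for a name from the list of things; names that differ only in an ending like _2 or _b are one class to them, and where a whole thing is asked for, a point or a joint stands for the part that bears it (a point fixed in the world has none). Each returns a list of dicts, best first, with "score" (0 to 1); they miss things now and then, are a little off and sometimes report something else, mostly with a low value. They report only what shows in the picture. A call takes as long as a camera call. They do not tell look-alikes from the thing itself.
- silhouettes(picture, name): "region" (400x640 bool, what is visible of it) and "extent" ([left, top, right, bottom] in pixels, round what is visible of it).
- pinpoint(picture, name): "at" ([column, row] in pixels: a listed point, or the origin of a listed thing).
The state is a dict: "time": time; "qpos": joint angles; "dq": joint speeds; "effort": joint torques, N m; "position": TCP position; "tcp_rot": TCP orientation; "ft_force": force on the tool from outside, world axes, zero at the start; "wrist_torque": the same for the moment, N m; "opening": finger opening in m.
Only numpy, scipy, OpenCV 4.12 (cv2) and the standard library are available. Lean on these libraries where they do the work, as an engineer would, in place of code of your own. Each camera call takes 0.05 s, during which the arm holds its last target.

## Task

Prove the trip of the sensor test rig before using it: press the button on the grey box so that its lever drops, then lift the lever back up until it stays up by itself. Then take the aluminium target slide by its tab, tilt it to the slope of the spring-loaded sensing face and press it gently flush against the face, square to it and centred over the round window, so that the face gives about half its travel and never reaches the bottom of it. Finish while still holding it pressed there, and leave the wheel hub and the rubber boot where they are.

Things in the scene. Friction and masses are not known exactly. Their poses are not given: they have to be found in the camera images.
- trip_unit: Grey painted steel box fixed to the bench, 120 (x) x 180 (y) mm, in two steps: the half with the lever is 60 mm high, the half with the button (box y from +20 to +90 mm) is 85 mm high. Origin at the centre of its underside, x axis pointing away from the lever side, z up. It carries the button (in a collar of radius 20 mm and 8 mm high) on the high half and the lever, between two small cheeks, on the low half.
- button_top (a point): Centre of the top of the black push button, radius 14 mm, 18 mm above the high half when not pressed (103 mm above the bench). It lies at x 0, y +55 mm in the box frame. Pressed straight down.
- trip_button (a joint): Button travel in m: 0 out, 0.006 fully in. Spring return, 1.6 N to start and 4 N fully in. The lever is tipped over at about 4 mm, so press it fully.
- trip_lever (a joint): Lever angle in rad about a level axle (the box's y axis) through point lever_pivot: 0 = up, leaning 0.2 rad backwards (to the box's +x) against its stop, where its weight keeps it; dead centre (upright) at 0.2; it falls to the box's -x side beyond that, down to 1.7 = nearly level. When the button is pressed it drops by itself in about a second. The lever weighs 80 g and turns freely.
- lever_grip (a point): Grip point on the lever's handle: a round black bar, 12 mm in diameter, 55 mm long, lying parallel to the box's y axis; this point is on its centre line, 33 mm to the box's -y side of the lever's 8 mm thick round arm and 85 mm from the axle line. Up: about 157 mm above the bench. Dropped: about 80 mm above the bench and 60 mm in front of the box front. The bar may turn in the fingers as the lever swings.
- lever_pivot (a point): Point on the lever's axle in the middle of the lever's arm, 74 mm above the bench; axes of the box. At lever angle q the bar's centre line lies 85 sin(0.2 - q) mm towards the box's +x and 85 cos(0.2 - q) mm above it.
- slide: Loose target slide of bare aluminium, about 130 g: a flat plate 56 (x) x 76 (y) x 6 (z) mm with an upright grip tab in the middle of its top, 34 mm long in x, 14 mm thick in y, reaching to 52 mm above the underside. Origin at the centre of the plate's underside, z towards the tab's top. It lies on the bench, tab up; either way round is the same.
- face_mid (a point): Centre of the sloped sensing face: a flat steel plate 86 (x) x 104 (y) mm, 10 mm thick, with a black round window of radius 16 mm in its middle. z is the outward normal of the face, y its level edge direction, x points up the slope. The face stands on a dark cast base (150 x 140 mm) fixed to the bench, about 110 mm above it, and slopes down towards the robot's side by 0.2 to 0.55 rad. The side cheeks of the base lie lower than the face.
- stage_tilt (a joint): Slope of the sensing face from level in rad (differs from start to start); the hinge is clamped and does not move.
- sensing_face (a joint): How far the sensing face is pressed in along its normal, in m: 0 free, 0.010 at the bottom. Spring: about 4 N to start it, then 0.8 N per mm, so about 8 N at half travel. The weight of the slide alone does not move it. No reading is given while a held slide rests on it; judge by the push or by how far the slide has gone in.
- hub: Bystander: grey cast iron wheel hub, flange 130 mm across, 55 mm high, origin under its centre. Leave alone.
- boot: Bystander: green rubber sensor boot, 44 mm across, 42 mm high, origin under its centre. Leave alone.
Things that resemble listed ones, but are neither listed nor needed, are in the scene too. Of the things shaped like the slide, the aluminium one is meant. What is shaped like the part that bears face_mid but purple is not meant.

How it is judged:
By the outcome, as a careful person would: the job done as asked, in the order asked, and still so for the second after the job is handed in, while the arm keeps its last pose, push and grip.
It also fails if it takes over 58 s, if anything falls off the work surface, if the arm or the gripper's body presses on something with over 40 N, if the wrist force passes 120 N, or if a joint passes its speed limit or range.

## Working session

There is one attempt and no reset: what is moved stays moved. The work goes in short steps, Python scripts to look and compute and a shell command to move; the robot and the scene stay as the last step left them, time stands still between calls to the robot, and variables do not carry over. Pictures are saved under pics/ and viewed, and the job is handed in when it is done.

```bash
ls; mkdir -p pics; cat > h.py <<'E'
import numpy as np, cv2
from plant import env, optics, silhouettes, pinpoint
from scipy.spatial.transform import Rotation as Ro
def K(p):
    f=200/np.tan(np.radians(p["fov_y"])/2); return np.array([[f,0,p["cx"]],[0,f,p["cy"]],[0,0,1.]])
def cloud(p,mask):
    v,u=np.nonzero(mask&(p["range_z"]>0)); z=p["range_z"][v,u]
    n=cv2.undistortPoints(np.c_[u,v].astype(float).reshape(-1,1,2),K(p),np.array(p["D"])).reshape(-1,2)
    X=np.c_[n*z[:,None],z]; return (X-p["t"])@p["R"], np.c_[u,v]
def ray(p,uv):
    n=cv2.undistortPoints(np.array(uv,float).reshape(-1,1,2),K(p),np.array(p["D"])).reshape(2)
    d=p["R"].T@np.array([n[0],n[1],1]); return -p["R"].T@p["t"], d/np.linalg.norm(d)
def proj(p,X):
    return cv2.projectPoints(np.array(X,float).reshape(-1,1,3),cv2.Rodrigues(np.array(p["R"]))[0],np.array(p["t"],float),K(p),np.array(p["D"]))[0].reshape(-1,2)
def tri(a,b):
    (o1,d1),(o2,d2)=a,b
    A=np.c_[d1,-d2]; s=np.linalg.lstsq(A,o2-o1,rcond=None)[0]
    P,Q=o1+s[0]*d1,o2+s[1]*d2; return (P+Q)/2,np.linalg.norm(P-Q)
def save(p,n,crop=None,s=1):
    im=p["img"][:,:,::-1]
    if crop: im=im[crop[1]:crop[3],crop[0]:crop[2]]
    cv2.imwrite("pics/"+n,cv2.resize(im,None,fx=s,fy=s,interpolation=cv2.INTER_CUBIC))
def tcp():
    s=env.read_state(); q=s["tcp_rot"]; return np.array(s["position"]),Ro.from_quat([q[1],q[2],q[3],q[0]])
E
python3 - <<'E'
from h import *
for n in ["side","top","wrist"]:
    p=optics.get_image(n); save(p,n+"0.png"); print(n,-p["R"].T@p["t"],p["fov_y"])
    for t in ["trip_unit","slide","face_mid","button_top","lever_grip","lever_pivot","hub","boot"]:
        print(t,[(np.round(d["at"],1).tolist(),round(d["score"],2)) for d in pinpoint(p,t)][:4])
s=env.read_state();print(s)
print(env.grasp_offset)
E
```

```text
pics
side [0.34408047 0.72473363 0.70676901] 54.739961444499336
trip_unit [([270.9, 310.5], 0.64), ([356.3, 244.6], 0.3)]
slide [([317.9, 237.1], 0.66), ([358.1, 244.7], 0.61), ([255.8, 295.9], 0.52)]
face_mid [([354.9, 167.1], 0.77), ([276.5, 161.9], 0.58)]
button_top [([257.5, 295.6], 0.59)]
lever_grip [([282.6, 242.6], 0.77)]
lever_pivot [([285.8, 286.0], 0.59)]
hub [([243.9, 240.0], 0.6)]
boot [([407.8, 193.7], 0.73)]
top [ 0.40139442 -0.04426922  1.00962059] 53.1693137531231
trip_unit [([212.4, 195.8], 0.95)]
slide [([313.7, 204.6], 0.84), ([317.4, 247.5], 0.57)]
face_mid [([413.9, 215.7], 0.93), ([395.5, 124.4], 0.77)]
button_top [([175.8, 187.5], 0.64)]
lever_grip [([221.6, 190.0], 0.55)]
lever_pivot [([213.5, 202.7], 0.92)]
hub [([282.3, 142.2], 0.78)]
boot [([431.6, 291.4], 0.75), ([179.2, 192.1], 0.65)]
wrist [ 0.30871459 -0.54955438  0.37293355] 58.82978513531358
trip_unit []
slide []
face_mid []
button_top []
lever_grip []
lever_pivot []
hub []
boot []
{'time': 1.35, 'qpos': array([ 1.08640945,  0.4345042 ,  0.025007  ,  1.57320112, -0.01162201,
        1.13400128, -0.07512583]), 'dq': array([ 0.00107199,  0.00044624,  0.00113491,  0.00056065,  0.00013144,
       -0.00119575,  0.00060036]), 'effort': array([ 1.81019008e-03, -6.70270586e+01,  1.02511525e+00, -3.16554630e+01,
        1.56285457e-02,  2.63072994e-03, -3.15919817e-05]), 'position': array([ 0.23284513, -0.58002071,  0.19181987]), 'tcp_rot': array([1.44586304e-05, 9.81847097e-01, 1.89674137e-01, 6.47424835e-06]), 'ft_force': array([-0.76237678, -0.05986663,  0.78949949]), 'wrist_torque': array([0.04688384, 0.01261987, 0.03737012]), 'opening': 0.08540045845843364}
0.0187
```

View pics/side0.png

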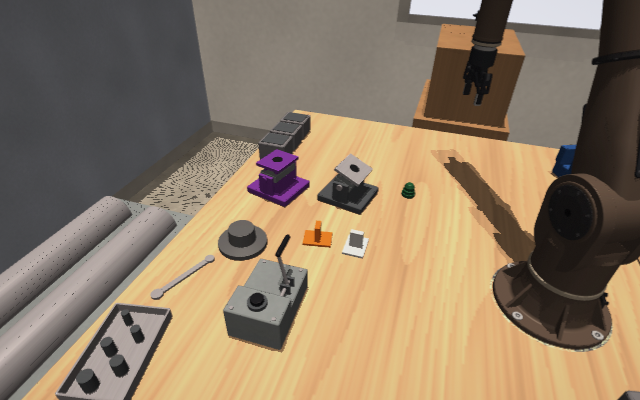

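View pics/top0.png

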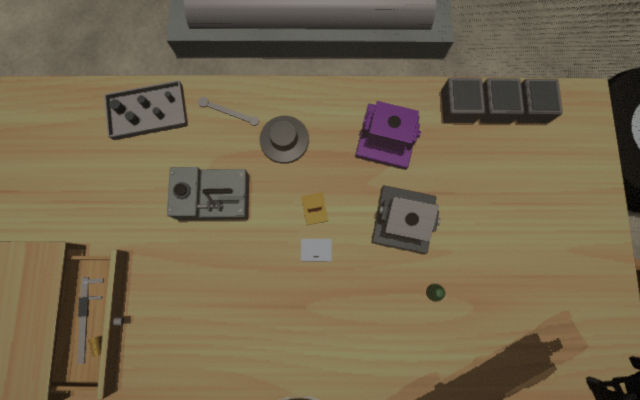

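Candidates for the slide: an orange one at top(314,207)/side(318,237) and an aluminium one at top(316,250)/side(357,243), which I choose. Faces: a purple one at side(276,162), and a steel one on a dark base at side(354,167)/top(413,216), which I choose. The trip unit is at top(208,193). Next I measure.

```bash
python3 - <<'E'
from h import *
import pickle
a=optics.get_image("top"); b=optics.get_image("side")
pickle.dump((a,b),open("s0.pkl","wb"))
save(a,"c_top.png",(150,150,460,320),2.5); save(b,"c_side.png",(210,140,430,350),2.8)
# triangulate
for n,ua,ub in [("button",(181,189.5),(257.5,297)),("slideTabtop",(316,255),(357,236)),("win",(412,219),(354,169))]:
    print(n,tri(ray(a,ua),ray(b,ub)))
for p,nm in((a,"top"),(b,"side")):
  full=np.ones((400,640),bool); 
  for n,(u,v) in {"top":{"face":(425,222),"slidebox":(308,245),"high":(181,207)},"side":{"face":(345,166),"high":(260,320)}}[nm].items():
    m=np.zeros((400,640),bool); m[v-2:v+3,u-2:u+3]=1; c,_=cloud(p,m); print(nm,n,c.mean(0).round(4))
E
```

```text
button (array([0.60166385, 0.27808501, 0.10201065]), np.float64(0.0006045454552770218))
slideTabtop (array([ 0.4618687 , -0.0362068 ,  0.03883402]), np.float64(0.01256891362282989))
win (array([ 0.53444258, -0.25719755,  0.10274424]), np.float64(0.00032098687715594645))
top face [ 0.5272 -0.2858  0.1066]
top slidebox [ 0.4822 -0.0165  0.0059]
top high [0.5637 0.2814 0.0843]
side face [ 0.5596 -0.2443  0.1154]
side high [0.5816 0.3128 0.0818]
```

View pics/c_top.png

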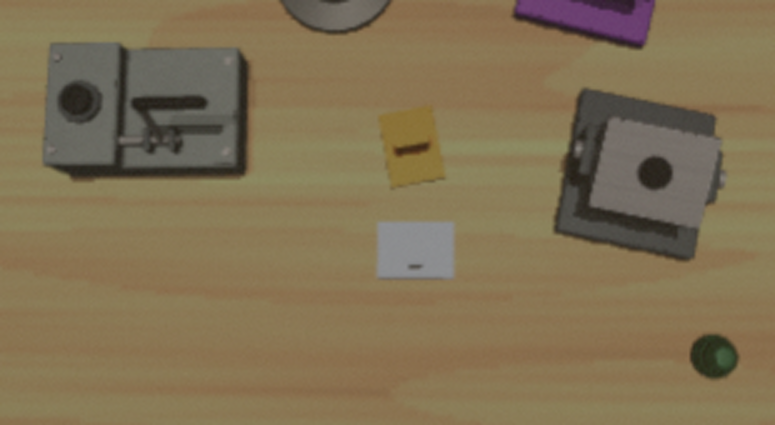

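View pics/c_side.png

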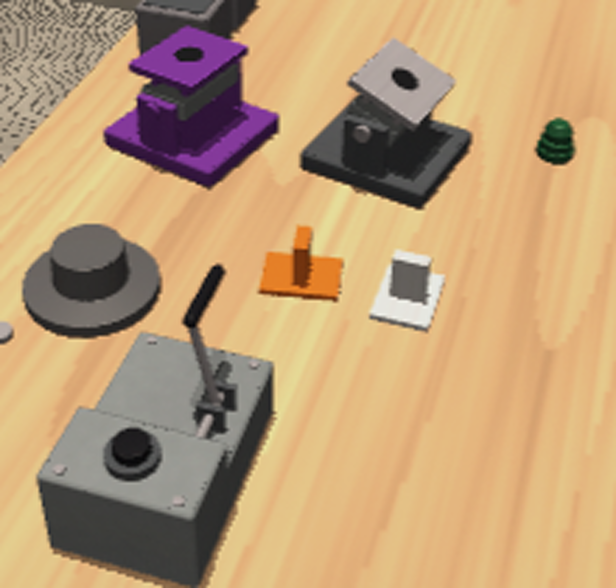

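```bash
python3 - <<'E'
from h import *
import pickle
a,b=pickle.load(open("s0.pkl","rb"))
V,U=np.mgrid[:400,:640]
def rect(c,lab):
    (cx,cy),(w,h),ang=cv2.minAreaRect((c[:,:2]*1000).astype(np.float32)); print(lab,"c",cx,cy,"wh",w,h,"ang",ang)
A,_=cloud(a,np.ones((400,640),bool)); B,_=cloud(b,np.ones((400,640),bool))
for nm,C in (("top",A),("side",B)):
    def sel(x0,x1,y0,y1,z0,z1): return C[(C[:,0]>x0)&(C[:,0]<x1)&(C[:,1]>y0)&(C[:,1]<y1)&(C[:,2]>z0)&(C[:,2]<z1)]
    h=sel(.5,.72,.1,.35,.078,.092); rect(h,nm+" high"); print(len(h),np.median(h[:,2]))
    l=sel(.5,.72,.1,.35,.053,.066); rect(l,nm+" low")
    al=sel(.5,.72,.1,.35,.05,.17); rect(al,nm+" all")
    s=sel(.43,.53,-.1,.03,.003,.012); rect(s,nm+" slide plate")
    s=sel(.43,.53,-.1,.03,.045,.06); print(len(s)); 
    if len(s)>3: rect(s,nm+" tab"); print(s[:,2].max())
    # face
    f=sel(.46,.62,-.35,-.17,.08,.15)
    best=None; rng=np.random.default_rng(0)
    for i in range(500):
        q=f[rng.choice(len(f),3,False)]; n=np.cross(q[1]-q[0],q[2]-q[0]); n/=np.linalg.norm(n)+1e-12; d=abs((f-q[0])@n)<.0015
        if abs(n[2])>.6 and (best is None or d.sum()>best.sum()): best=d
    g=f[best]; m=g.mean(0); n=np.linalg.svd(g-m)[2][2]; n*=np.sign(n[2]); print(nm,"face n",n,"tilt",np.arccos(n[2]),"m",m,len(g), (abs((g-m)@n)).std())
    y=np.cross([0,0,1],n); y/=np.linalg.norm(y); x=np.cross(y,n); 
    P=np.c_[(g-m)@x,(g-m)@y]; (cx,cy),(w,h),ang=cv2.minAreaRect((P*1000).astype(np.float32)); print(w,h,ang,"center",m+x*cx/1000+y*cy/1000, "azimuth n",np.arctan2(n[1],n[0]))
E
```

```text
top high c 603.0405883789062 254.01104736328125 wh 120.16744995117188 125.32218933105469 ang 1.1078687906265259
1348 0.08463075064080766
top low c 604.065673828125 223.3162841796875 wh 121.21851348876953 172.009033203125 ang 1.1686044931411743
top all c 603.92529296875 227.01344299316406 wh 121.27713012695312 179.525390625 ang 1.2466129064559937
top slide plate c 479.9996643066406 -33.026275634765625 wh 126.39261627197266 96.41946411132812 ang 88.80049896240234
83
top tab c 470.4033508300781 -35.700225830078125 wh 31.18512535095215 12.005108833312988 ang 0.2521595060825348
0.05437158429965119
top face n [-0.3534787   0.07154171  0.93270284] tilt 0.368960223707464 m [ 0.53572628 -0.25523054  0.10775011] 1097 0.00043261610171204664
104.5767593383789 86.20451354980469 89.35721588134766 center [ 0.53423728 -0.25447195  0.10712762] azimuth n 2.9418969280834286
side high c 602.4743041992188 253.94009399414062 wh 119.6751480102539 125.40570068359375 ang 1.057665467262268
1617 0.08439091316838152
side low c 603.065673828125 226.14874267578125 wh 120.26569366455078 181.21182250976562 ang 1.0530966520309448
side all c 603.0633544921875 226.2755889892578 wh 120.26569366455078 181.46556091308594 ang 1.0530966520309448
side slide plate c 478.7471008300781 -27.654056549072266 wh 77.24348449707031 104.1290283203125 ang 2.99575138092041
70
side tab c 469.81365966796875 -36.54327392578125 wh 33.617286682128906 17.825284957885742 ang 2.6412711143493652
0.05399449902357324
side face n [-0.36002019  0.07127373  0.93021799] tilt 0.3757899497134903 m [ 0.53424806 -0.2532974   0.10638515] 451 0.000433283172628011
85.1033706665039 106.6686019897461 0.16747570037841797 center [ 0.53360482 -0.25571641  0.10632155] azimuth n 2.946148365892454
```

```bash
cat >> h.py <<'E'
def plan(P,xaz=None,R=None,n=None,smax=.04,rmax=.12):
    p,r=tcp(); P=np.array(P,float)
    if R is None:
        if xaz is None: R=r
        else:
            c,s=np.cos(xaz),np.sin(xaz); R=Ro.from_matrix(np.array([[c,s,0],[s,-c,0],[0,0,-1.]]))
    w=(R*r.inv()).as_rotvec(); d=P-p
    N=n or max(1,int(np.ceil(max(np.linalg.norm(d)/smax,np.linalg.norm(w)/rmax))))
    print("pos",p.round(4),"d",d.round(4),"rot",w.round(4),"rows",N)
    cur=p.copy();cr=r; rows=[]
    for i in range(N):
        sh=cr.inv().apply(d/N); st=cr.inv().apply(w/N)
        row=[round(float(v),4) for v in sh]+[round(float(v),3) for v in st]; rows.append(row)
        cur=cur+cr.apply(row[:3]); cr=cr*Ro.from_rotvec(row[3:])
    for i in range(0,N,8): print(str(rows[i:i+8]).replace(" ",""))
E
python3 - <<'E'
from h import *
import pickle
a,b=pickle.load(open("s0.pkl","rb"))
for nm,p in (("top",a),("side",b)):
    C,uv=cloud(p,np.ones((400,640),bool)); m=(C[:,0]>.5)&(C[:,0]<.72)&(C[:,1]>.1)&(C[:,1]<.35)
    c=C[m&(C[:,2]>.14)]; print(nm,"bar",len(c),c.mean(0).round(4),c.min(0).round(4),c.max(0).round(4))
    c=C[m&(C[:,2]>.097)&(C[:,2]<.108)]; c=c[c[:,1]>.25]; print(nm,"button",len(c),c.mean(0).round(4),c.min(0).round(4),c.max(0).round(4))
    c=C[m&(C[:,2]>.1)&(C[:,2]<.14)]; print(nm,"arm",c.mean(0).round(4),c.min(0).round(4),c.max(0).round(4))
plan([.602,.2815,.18],xaz=1.589)
plan([.48,.0,.25],xaz=1.0)
E
```

```text
top bar 152 [0.5854 0.1791 0.1614] [0.5786 0.1472 0.1412] [0.5908 0.2091 0.1658]
top button 113 [0.6022 0.2802 0.1025] [0.5893 0.2676 0.0979] [0.6156 0.2948 0.1057]
top arm [0.5965 0.2626 0.1075] [0.5715 0.2009 0.1   ] [0.6156 0.2948 0.1387]
side bar 158 [0.5843 0.1849 0.1591] [0.5789 0.1434 0.1401] [0.5918 0.2116 0.1651]
side button 140 [0.6016 0.2821 0.102 ] [0.5887 0.2673 0.0975] [0.6161 0.2948 0.1055]
side arm [0.5938 0.2576 0.1081] [0.5704 0.2023 0.1001] [0.6155 0.2948 0.1379]
pos [ 0.2328 -0.5801  0.1918] d [ 0.3692  0.8616 -0.0118] rot [1.0000e-04 1.0000e-04 1.2073e+00] rows 24
[[0.0276,-0.0276,0.0005,0.0,0.0,-0.05],[0.029,-0.0262,0.0005,0.0,0.0,-0.05],[0.0303,-0.0247,0.0005,0.0,0.0,-0.05],[0.0315,-0.0231,0.0005,0.0,0.0,-0.05],[0.0326,-0.0215,0.0005,0.0,0.0,-0.05],[0.0336,-0.0199,0.0005,0.0,0.0,-0.05],[0.0346,-0.0182,0.0005,0.0,0.0,-0.05],[0.0354,-0.0164,0.0005,0.0,0.0,-0.05]]
[[0.0362,-0.0146,0.0005,0.0,0.0,-0.05],[0.0369,-0.0128,0.0005,0.0,0.0,-0.05],[0.0375,-0.011,0.0005,0.0,0.0,-0.05],[0.038,-0.0091,0.0005,0.0,0.0,-0.05],[0.0384,-0.0072,0.0005,0.0,0.0,-0.05],[0.0387,-0.005
[... 441 characters left out ...]
0.5801 0.0582] rot [1.000e-04 0.000e+00 6.183e-01] rows 16
[[0.0278,-0.0279,-0.0036,0.0,0.0,-0.039],[0.0289,-0.0268,-0.0036,0.0,0.0,-0.039],[0.0299,-0.0256,-0.0036,0.0,0.0,-0.039],[0.0309,-0.0245,-0.0036,0.0,0.0,-0.039],[0.0318,-0.0232,-0.0036,0.0,0.0,-0.039],[0.0327,-0.022,-0.0036,0.0,0.0,-0.039],[0.0335,-0.0207,-0.0036,0.0,0.0,-0.039],[0.0343,-0.0194,-0.0036,0.0,0.0,-0.039]]
[[0.0351,-0.018,-0.0036,0.0,0.0,-0.039],[0.0357,-0.0166,-0.0036,0.0,0.0,-0.039],[0.0364,-0.0152,-0.0036,0.0,0.0,-0.039],[0.0369,-0.0138,-0.0036,0.0,0.0,-0.039],[0.0374,-0.0123,-0.0036,0.0,0.0,-0.039],[0.0379,-0.0109,-0.0036,0.0,0.0,-0.039],[0.0383,-0.0094,-0.0036,0.0,0.0,-0.039],[0.0386,-0.0079,-0.0036,0.0,0.0,-0.039]]
```

```bash
python3 -m jog '[[0.028,-0.028,-0.004,0,0,-0.05],[0.029,-0.026,-0.004,0,0,-0.05],[0.030,-0.025,-0.004,0,0,-0.05],[0.0315,-0.023,0,0,0,-0.05],[0.0325,-0.0215,0,0,0,-0.05],[0.0335,-0.020,0,0,0,-0.05],[0.0345,-0.018,0,0,0,-0.05],[0.0355,-0.0165,0,0,0,-0.05]]' -1 && python3 -m jog '[[0.036,-0.0145,0,0,0,-0.05],[0.037,-0.013,0,0,0,-0.05],[0.0375,-0.011,0,0,0,-0.05],[0.038,-0.009,0,0,0,-0.05],[0.0385,-0.007,0,0,0,-0.05],[0.0385,-0.005,0,0,0,-0.05],[0.039,-0.0035,0,0,0,-0.05],[0.039,-0.0015,0,0,0,-0.05]]'; python3 - <<'E'
from h import *
plan([.602,.281,.16],xaz=1.589)
E
```

```text
time: 2.12
position: [0.3535, -0.2904, 0.2023]
tcp_rot: [0.003, 0.924, 0.381, -0.002]
ft_force: [1.9, -0.3, -0.3]
opening: 0.0001
time: 2.78
position: [0.4775, 0.0122, 0.203]
tcp_rot: [0.006, 0.825, 0.565, -0.001]
ft_force: [0.6, -1.2, -0.6]
opening: 0.0002
pos [0.4775 0.0122 0.203 ] d [ 0.1245  0.2688 -0.043 ] rot [0.0095 0.0073 0.3886] rows 8
[[0.037,0.0023,0.0051,0.001,0.001,-0.049],[0.0368,0.0041,0.0051,0.001,0.001,-0.049],[0.0366,0.0059,0.0052,0.001,0.001,-0.049],[0.0362,0.0077,0.0052,0.001,0.001,-0.049],[0.0358,0.0095,0.0052,0.001,0.001,-0.049],[0.0353,0.0112,0.0052,0.001,0.001,-0.049],[0.0347,0.0129,0.0053,0.001,0.001,-0.049],[0.034,0.0146,0.0053,0.001,0.001,-0.049]]
```

```bash
python3 -m jog '[[0.037,0.0025,0,0.001,0.001,-0.049],[0.037,0.004,0,0.001,0.001,-0.049],[0.0365,0.006,0,0.001,0.001,-0.049],[0.036,0.0075,0,0.001,0.001,-0.049],[0.036,0.0095,0,0.001,0.001,-0.049],[0.0355,0.011,0,0.001,0.001,-0.049],[0.035,0.013,0,0.001,0.001,-0.049],[0.034,0.0145,0,0.001,0.001,-0.049]]'; python3 - <<'E'
from h import *
plan([.602,.281,.112],xaz=1.589)
E
```

```text
time: 3.45
position: [0.6041, 0.2972, 0.2028]
tcp_rot: [0.002, 0.693, 0.721, 0.0]
ft_force: [0.2, -0.1, -0.0]
opening: 0.0
pos [0.6041 0.2972 0.2028] d [-0.0021 -0.0162 -0.0908] rot [ 0.0021  0.0023 -0.0207] rows 3
[[-0.0053,-0.001,0.0303,0.001,0.001,0.007],[-0.0054,-0.0009,0.0303,0.001,0.001,0.007],[-0.0054,-0.0008,0.0303,0.001,0.001,0.007]]
```

```bash
python3 -m jog '[[-0.0055,-0.001,0.030,0.001,0.001,0.007],[-0.0055,-0.001,0.030,0.001,0.001,0.007],[-0.0055,-0.001,0.028,0.001,0.001,0.007],[0,0,0,0,0,0]]'; python3 - <<'E'
from h import *
p=optics.get_image("side"); save(p,"b1.png",(210,140,430,350),2.8)
plan([.602,.281,.097],xaz=1.589)
E
```

```text
time: 3.78
position: [0.604, 0.2956, 0.1128]
tcp_rot: [-0.003, 0.696, 0.718, 0.005]
ft_force: [-0.5, -1.8, -0.6]
opening: -0.0002
pos [0.6048 0.2972 0.1158] d [-0.0028 -0.0162 -0.0188] rot [-0.0143  0.0052 -0.0136] rows 1
[[-0.0163,-0.0034,0.0186,0.006,-0.014,0.014]]
```

View pics/b1.png

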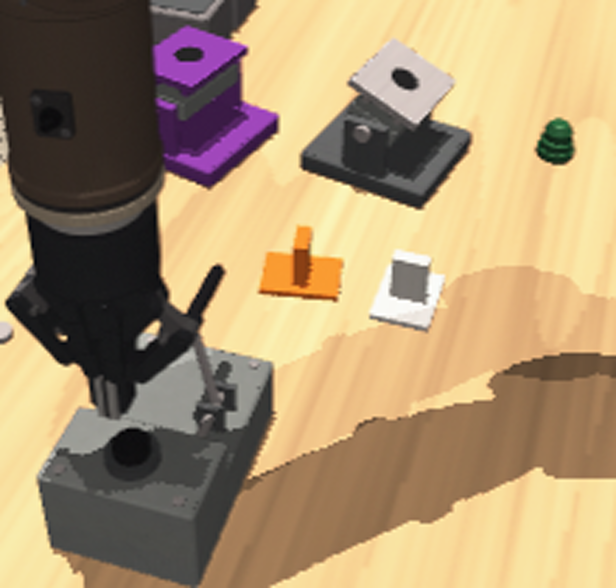

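```bash
python3 -m jog '[[-0.014,-0.0028,0,0.006,-0.014,0.014],[0,0,0,0,0,0]]'; python3 - <<'E'
from h import *
p=optics.get_image("side"); save(p,"b2.png",(210,140,430,350),2.8)
print(((proj(p,[tcp()[0],[.602,.281,.103]])-[210,140])*2.8).round(0))
plan([.602,.281,.097],xaz=1.589)
E
```

```text
time: 4.0
position: [0.603, 0.2829, 0.1182]
tcp_rot: [0.0, 0.701, 0.713, 0.0]
ft_force: [0.5, -0.0, 0.7]
opening: -0.0001
[[124. 430.]
 [130. 442.]]
pos [0.6034 0.285  0.1191] d [-0.0014 -0.004  -0.0221] rot [-0.0028  0.0023 -0.0003] rows 1
[[-0.004,-0.0015,0.0221,0.002,-0.003,0.0]]
```

View pics/b2.png

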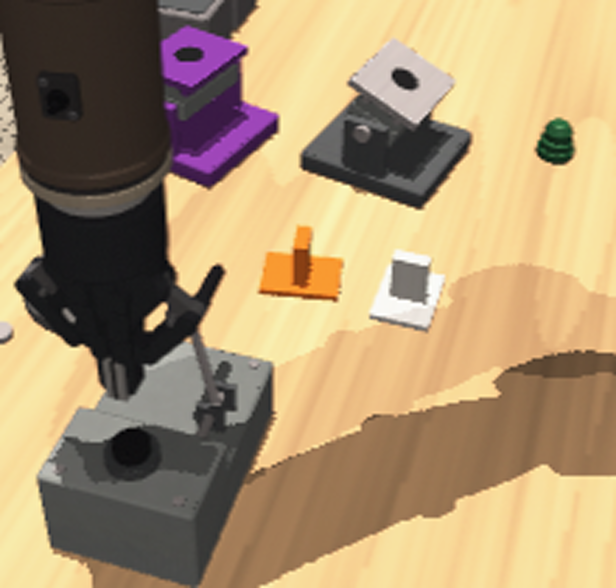

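```bash
python3 - <<'E'
from h import *
for nm in ("side","top"):
    p=optics.get_image(nm)
    C,uv=cloud(p,np.ones((400,640),bool))
    m=(abs(C[:,0]-.603)<.03)&(abs(C[:,1]-.285)<.025)&(C[:,2]>.108)&(C[:,2]<.2); c=C[m]
    i=np.argsort(c[:,2])[:12]; print(nm,len(c)); print(np.c_[c[i].round(4),uv[m][i]])
s=env.read_state(); print(s["position"],s["time"])
E
```

```text
side 203
[[5.963e-01 2.897e-01 1.594e-01 2.550e+02 2.820e+02]
 [5.981e-01 2.942e-01 1.608e-01 2.530e+02 2.830e+02]
 [5.961e-01 2.941e-01 1.614e-01 2.540e+02 2.830e+02]
 [6.039e-01 2.947e-01 1.620e-01 2.500e+02 2.820e+02]
 [5.962e-01 2.896e-01 1.620e-01 2.550e+02 2.810e+02]
 [6.054e-01 2.957e-01 1.625e-01 2.490e+02 2.820e+02]
 [6.014e-01 2.953e-01 1.635e-01 2.510e+02 2.820e+02]
 [6.077e-01 2.949e-01 1.635e-01 2.480e+02 2.810e+02]
 [5.958e-01 2.942e-01 1.644e-01 2.540e+02 2.820e+02]
 [5.992e-01 2.954e-01 1.644e-01 2.520e+02 2.820e+02]
 [5.968e-01 2.960e-01 1.659e-01 2.530e+02 2.820e+02]
 [5.909e-01 2.915e-01 1.659e-01 2.570e+02 2.810e+02]]
top 0
[]
[0.60324434 0.28624171 0.11917847] 4.15
```

```bash
python3 - <<'E'
from h import *
import pickle
a,b=pickle.load(open("s0.pkl","rb"))
P=[.23285,-.58,.19182]
print(proj(b,[P]))
C,uv=cloud(b,np.ones((400,640),bool))
m=(np.linalg.norm(C[:,:2]-P[:2],axis=1)<.08)&(C[:,2]>.12)&(C[:,2]<.3); c=C[m]
i=np.argsort(c[:,2])[:8]; print(np.c_[c[i].round(4),uv[m][i]])
im=b["img"][60:130,440:520,::-1]; cv2.imwrite("pics/st.png",cv2.resize(im,None,fx=7,fy=7))
w=optics.get_image("wrist"); save(w,"w1.png")
print(proj(w,[tcp()[0],[.602,.281,.103]]))
E
```

```text
[[466.77022465 114.17351269]]
[[ 2.448e-01 -6.239e-01  2.438e-01  4.670e+02  9.400e+01]
 [ 2.481e-01 -6.219e-01  2.441e-01  4.660e+02  9.400e+01]
 [ 2.514e-01 -6.187e-01  2.447e-01  4.650e+02  9.400e+01]
 [ 2.419e-01 -6.210e-01  2.452e-01  4.680e+02  9.400e+01]
 [ 2.547e-01 -6.158e-01  2.453e-01  4.640e+02  9.400e+01]
 [ 2.234e-01 -5.349e-01  2.457e-01  4.740e+02  1.040e+02]
 [ 2.082e-01 -5.405e-01  2.458e-01  4.790e+02  1.040e+02]
 [ 2.551e-01 -6.216e-01  2.467e-01  4.640e+02  9.300e+01]]
[[318.29960681 230.78015017]
 [316.31613916 228.12390857]]
```

View pics/st.png

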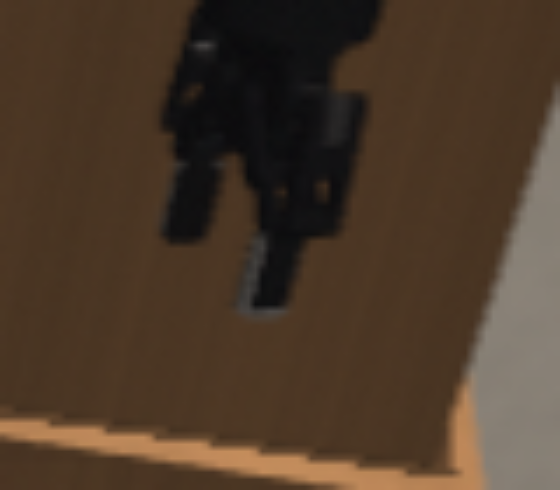

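View pics/w1.png

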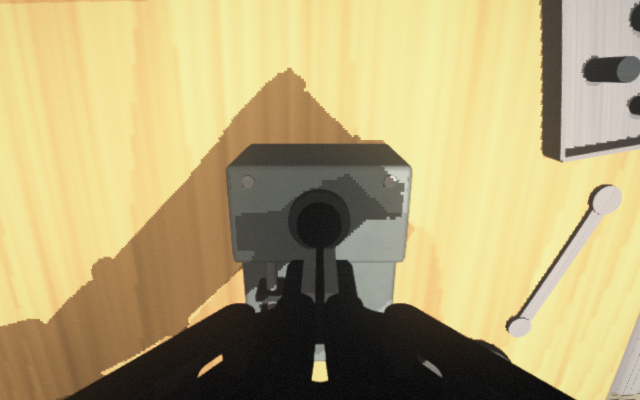

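```bash
python3 - <<'E'
from h import *
w=optics.get_image("wrist"); C,uv=cloud(w,np.ones((400,640),bool))
D=dict()
def at(u,v,r=2):
    m=(abs(uv[:,0]-u)<=r)&(abs(uv[:,1]-v)<=r); return C[m].mean(0).round(4),m.sum()
for n,q in dict(bench=(450,50),bench2=(100,60),high=(250,200),button=(320,215),tipL=(309,252),tipR=(331,252),low=(385,290),tipm=(309,258)).items(): print(n,at(*q))
print("cam",-w["R"].T@w["t"],"axis",w["R"][2],tcp()[0], tcp()[1].as_matrix().round(3).tolist())
s=env.read_state(); print(s["qpos"],s["opening"],s["time"])
m=(abs(C[:,0]-.603)<.05)&(abs(C[:,1]-.285)<.06)&(C[:,2]>.108)&(C[:,2]<.25);c=C[m];i=np.argsort(c[:,2])[:8];print(np.c_[c[i].round(4),uv[m][i]])
E
```

```text
bench (array([ 0.7063,  0.3921, -0.0012]), np.int64(25))
bench2 (array([ 0.4238,  0.3801, -0.0013]), np.int64(25))
high (array([0.5587, 0.2918, 0.084 ]), np.int64(25))
button (array([0.6039, 0.2894, 0.1021]), np.int64(25))
tipL (array([0.5986, 0.2969, 0.1645]), np.int64(25))
tipR (array([0.608 , 0.2973, 0.1649]), np.int64(24))
low (array([0.6572, 0.2098, 0.059 ]), np.int64(25))
tipm (array([0.5988, 0.297 , 0.1699]), np.int64(25))
cam [0.60107223 0.36721875 0.30027717] axis [ 0.01025823 -0.31341459 -0.94956098] [0.60286134 0.2862554  0.11846616] [[-0.02, 1.0, 0.002], [1.0, 0.02, 0.004], [0.004, 0.002, -1.0]]
[-0.16938159  0.63172903 -0.56821405  1.5142354   0.36277513  1.09828603
 -0.79464885] -6.92959260854044e-05 4.25
[[6.077e-01 2.967e-01 1.609e-01 3.300e+02 2.490e+02]
 [5.994e-01 2.965e-01 1.609e-01 3.110e+02 2.490e+02]
 [6.055e-01 2.966e-01 1.609e-01 3.250e+02 2.490e+02]
 [6.081e-01 2.968e-01 1.611e-01 3.310e+02 2.490e+02]
 [6.047e-01 2.967e-01 1.611e-01 3.230e+02 2.490e+02]
 [6.016e-01 2.967e-01 1.613e-01 3.160e+02 2.490e+02]
 [6.086e-01 2.969e-01 1.613e-01 3.320e+02 2.490e+02]
 [6.007e-01 2.968e-01 1.614e-01 3.140e+02 2.490e+02]]
```

```bash
python3 -m jog '[[-0.005,-0.001,0.006,0.002,-0.003,0],[0,0,0.006,0,0,0],[0,0,0,0,0,0]]'; python3 -m jog '[[0,0,0.004,0,0,0],[0,0,0,0,0,0]]';python3 -m jog '[[0,0,0.004,0,0,0],[0,0,0,0,0,0]]'; python3 -m jog '[[0,0,0.004,0,0,0],[0,0,0,0,0,0]]'; python3 - <<'E'
from h import *
s=env.read_state(); print(s["position"],s["ft_force"])
p=optics.get_image("side"); save(p,"b3.png",(210,140,430,350),2.8)
E
```

```text
time: 4.5
position: [0.6024, 0.2815, 0.107]
tcp_rot: [0.0, 0.7, 0.714, 0.001]
ft_force: [-0.0, 0.8, -0.7]
opening: -0.0001
time: 4.67
position: [0.6022, 0.2811, 0.1021]
tcp_rot: [0.0, 0.7, 0.714, 0.001]
ft_force: [-0.4, -0.1, 0.6]
opening: -0.0001
time: 4.83
position: [0.6021, 0.2812, 0.0973]
tcp_rot: [-0.0, 0.7, 0.714, 0.001]
ft_force: [-0.6, 0.2, -0.9]
opening: -0.0001
time: 5.0
position: [0.602, 0.2813, 0.0928]
tcp_rot: [-0.0, 0.7, 0.714, 0.001]
ft_force: [-0.5, -0.2, 0.2]
opening: 0.0003
[0.60202051 0.28130027 0.09275411] [-0.52713636 -0.17768546  0.1587312 ]
```

View pics/b3.png

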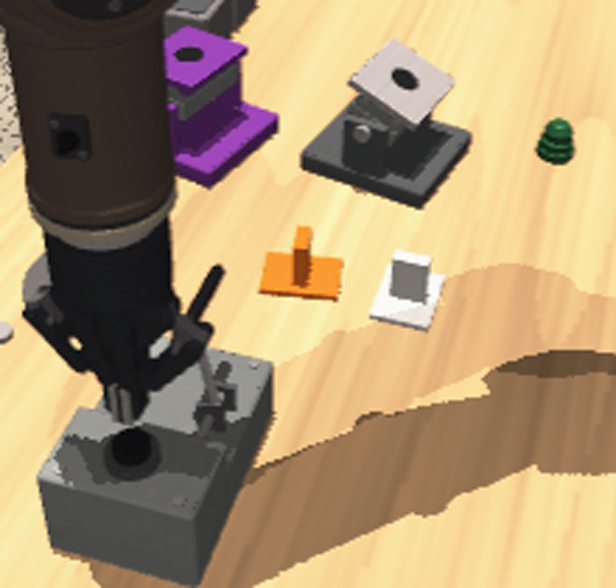

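The reported TCP runs about 41 mm past the real fingertips: the side and wrist depth both show it, and there was no contact at z 0.093. I'll keep descending with force checks.

```bash
python3 -m jog '[[0,0,0.012,0,0,0],[0,0,0.010,0,0,0],[0,0,0,0,0,0]]'; python3 -m jog '[[0,0,0.003,0,0,0],[0,0,0,0,0,0]]';python3 -m jog '[[0,0,0.003,0,0,0],[0,0,0,0,0,0]]'; python3 -m jog '[[0,0,0.003,0,0,0],[0,0,0,0,0,0]]'
```

```text
time: 5.3
position: [0.6027, 0.2819, 0.0698]
tcp_rot: [0.0, 0.7, 0.714, 0.002]
ft_force: [0.2, 0.3, -0.1]
opening: 0.0002
time: 5.47
position: [0.6021, 0.2816, 0.0652]
tcp_rot: [-0.0, 0.7, 0.714, 0.001]
ft_force: [0.4, 0.0, -0.9]
opening: 0.0002
time: 5.63
position: [0.6024, 0.2819, 0.0622]
tcp_rot: [-0.0, 0.7, 0.715, 0.001]
ft_force: [-1.3, -0.5, 1.6]
opening: 0.0001
time: 5.8
position: [0.6028, 0.2822, 0.0599]
tcp_rot: [0.0, 0.7, 0.714, 0.002]
ft_force: [-2.2, -0.9, 3.5]
opening: -0.0002
```

```bash
python3 -m jog '[[0,0,0.003,0,0,0],[0,0,0,0,0,0]]';python3 -m jog '[[0,0,0.003,0,0,0],[0,0,0,0,0,0]]'; python3 - <<'E'
from h import *
p=optics.get_image("side"); save(p,"b4.png",(210,140,430,350),2.8)
E
```

```text
time: 5.97
position: [0.6031, 0.2825, 0.058]
tcp_rot: [0.0, 0.7, 0.714, 0.002]
ft_force: [-0.6, -0.9, 4.5]
opening: 0.0003
time: 6.13
position: [0.6036, 0.2827, 0.0583]
tcp_rot: [0.001, 0.7, 0.714, 0.003]
ft_force: [-2.1, -1.1, 3.7]
opening: -0.0
```

View pics/b4.png

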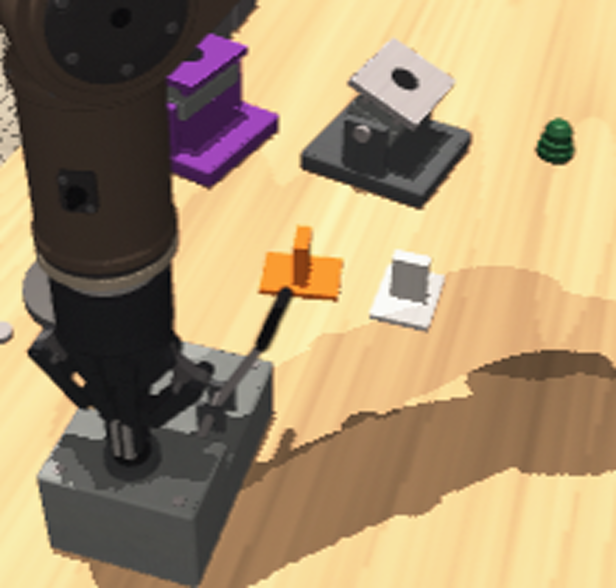

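```bash
python3 -m jog '[[0,0,0.007,0,0,0],[0,0,0.007,0,0,0]]';python3 -m jog '[[0,0,-0.03,0,0,0],[0,0,-0.04,0,0,0],[-0.005,0,-0.03,0,0,0],[0,0,-0.02,0,0,0],[0,0,0,0,0,0]]' 1; python3 - <<'E'
from h import *
p=optics.get_image("side"); save(p,"b5.png",(210,140,430,350),2.8)
a=optics.get_image("top"); save(a,"b5t.png",(150,150,460,320),2.5)
for nm,p in (("top",a),("side",p)):
    C,uv=cloud(p,np.ones((400,640),bool)); m=(C[:,0]>.44)&(C[:,0]<.53)&(C[:,1]>.12)&(C[:,1]<.26)
    c=C[m&(C[:,2]>.05)&(C[:,2]<.1)]; print(nm,"bar",len(c),c.mean(0).round(4),c.min(0).round(4),c.max(0).round(4))
E
```

```text
time: 6.35
position: [0.6047, 0.2833, 0.0562]
tcp_rot: [0.004, 0.7, 0.714, 0.005]
ft_force: [-29.3, -21.7, 84.7]
opening: -0.0001
time: 6.77
position: [0.6025, 0.2782, 0.1849]
tcp_rot: [0.005, 0.7, 0.714, 0.006]
ft_force: [1.1, 1.0, 0.1]
opening: 0.0605
top bar 195 [0.4923 0.1846 0.0833] [0.4794 0.1455 0.0772] [0.5293 0.2089 0.0885]
side bar 208 [0.4929 0.1887 0.0826] [0.4784 0.1437 0.0748] [0.5295 0.2095 0.0884]
```

View pics/b5.png

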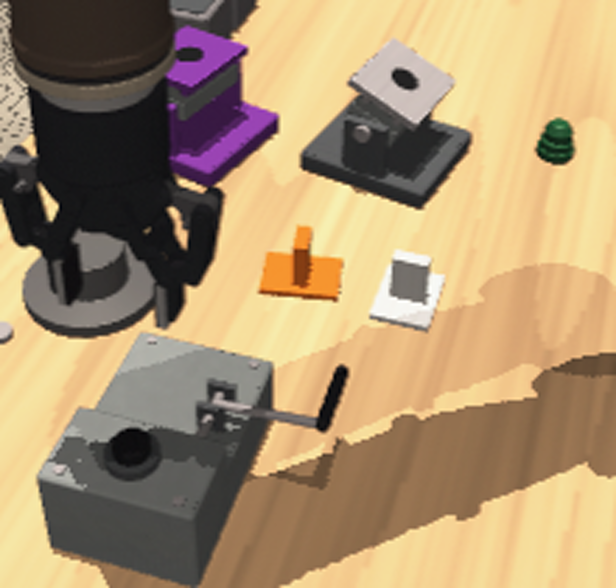

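View pics/b5t.png

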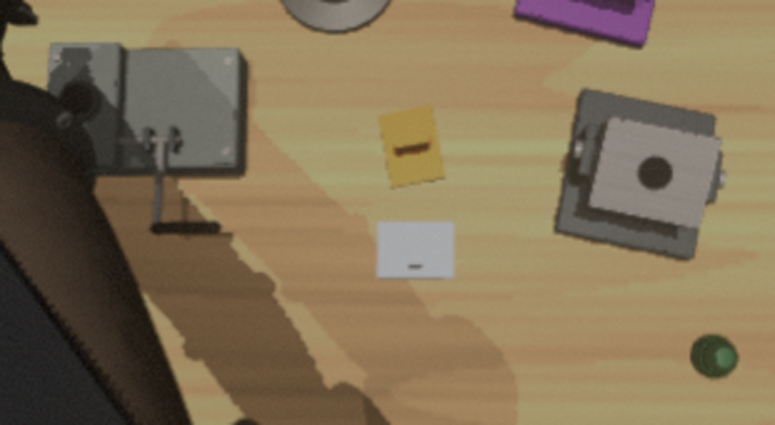

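```bash
python3 - <<'E'
from h import *
plan([.485,.172,.11],xaz=1.589)
E
```

```text
pos [0.6014 0.2768 0.1808] d [-0.1164 -0.1048 -0.0708] rot [ 0.001   0.0115 -0.0021] rows 5
[[-0.0205,-0.0239,0.0139,0.002,0.0,0.0],[-0.0205,-0.0238,0.014,0.002,0.0,0.0],[-0.0205,-0.0238,0.014,0.002,0.0,0.0],[-0.0205,-0.0238,0.0141,0.002,0.0,0.0],[-0.0205,-0.0238,0.0141,0.002,0.0,0.0]]
```

```bash
python3 -m jog '[[-0.0205,-0.024,0.010,0.002,0,0],[-0.0205,-0.024,0.014,0.002,0,0],[-0.0205,-0.024,0.014,0.002,0,0],[-0.0205,-0.024,0.014,0.002,0,0],[-0.018,-0.022,0.012,0.002,0,0],[0,0,0,0,0,0]]' 0 20;  python3 - <<'E'
from h import *
w=optics.get_image("wrist"); save(w,"w2.png")
C,uv=cloud(w,np.ones((400,640),bool)); m=(C[:,0]>.46)&(C[:,0]<.53)&(C[:,1]>.12)&(C[:,1]<.26)&(C[:,2]>.05)&(C[:,2]<.1)
c=C[m]; print("bar",len(c),c.mean(0).round(4),c.min(0).round(4),c.max(0).round(4))
plan([.485,.172,.021],xaz=1.589); print(env.read_state()["opening"])
E
```

```text
time: 7.37
position: [0.475, 0.1686, 0.103]
tcp_rot: [-0.003, 0.699, 0.715, -0.006]
ft_force: [-0.7, -0.5, 0.1]
opening: 0.043
bar 2810 [0.4933 0.1866 0.0827] [0.4795 0.1433 0.075 ] [0.53   0.209  0.0867]
pos [0.4773 0.1704 0.1041] d [ 0.0077  0.0016 -0.0831] rot [ 0.0023 -0.0102 -0.0032] rows 3
[[0.0005,0.0029,0.0277,-0.003,0.001,0.001],[0.0005,0.0028,0.0277,-0.003,0.001,0.001],[0.0005,0.0027,0.0277,-0.003,0.001,0.001]]
0.04285540111429866
```

View pics/w2.png

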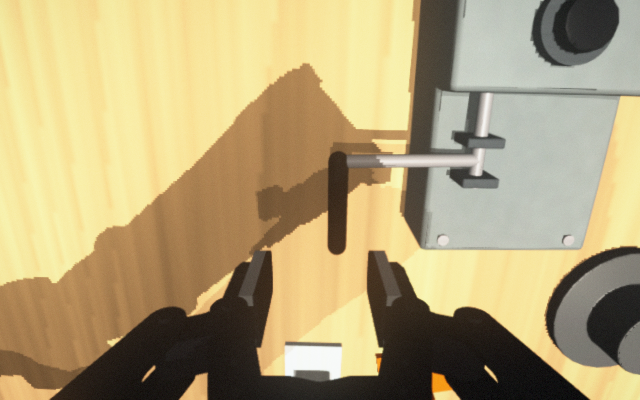

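```bash
python3 -m jog '[[0.0005,0.004,0.026,-0.003,0.001,0.001],[0.0005,0.0025,0.028,-0.003,0.001,0.001],[0.0005,0.0015,0.022,-0.003,0.001,0.001],[0,0,0,0,0,0]]';  python3 - <<'E'
from h import *
p=optics.get_image("side"); save(p,"b6.png",(230,190,400,330),4)
plan([.485,.172,.021],xaz=1.589); print(env.read_state()["opening"])
E
```

```text
time: 7.75
position: [0.4864, 0.1729, 0.024]
tcp_rot: [-0.001, 0.701, 0.713, 0.001]
ft_force: [-1.9, 0.1, -0.1]
opening: 0.0426
pos [0.487  0.1735 0.0257] d [-0.002  -0.0015 -0.0047] rot [-0.0032  0.0008  0.0006] rows 1
[[-0.0014,-0.002,0.0047,0.001,-0.003,-0.001]]
0.04270824374616053
```

View pics/b6.png

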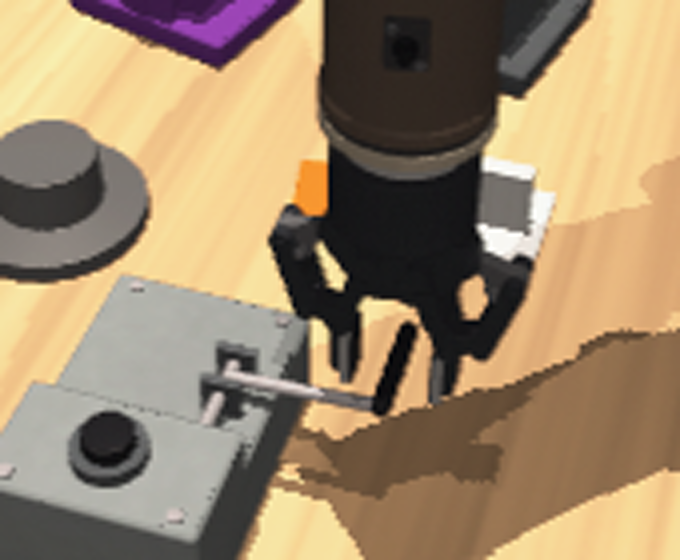

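```bash
python3 -m jog '[[-0.001,-0.002,0.004,0.001,-0.003,-0.001],[0,0,0,0,0,0]]'; python3 -m jog '[[0,0,0,0,0,0],[0,0,0,0,0,0],[0,0,0,0,0,0],[0,0,0,0,0,0],[0,0,0,0,0,0]]' -1 25
```

```text
time: 7.97
position: [0.4856, 0.1737, 0.0222]
tcp_rot: [-0.0, 0.7, 0.714, 0.0]
ft_force: [-0.2, -0.5, 0.0]
opening: 0.0425
time: 8.38
position: [0.4855, 0.1749, 0.0255]
tcp_rot: [-0.0, 0.7, 0.714, 0.001]
ft_force: [-0.7, -0.2, -1.6]
opening: 0.0109
```

```bash
python3 -m jog '[[0,0.001,-0.0085,0,0,0],[0,0.002,-0.0083,0,0,0],[0,0.0027,-0.0081,0,0,0],[0,0.0035,-0.0078,0,0,0]]'; python3 - <<'E'
from h import *
P,R=tcp(); bx,bz=(P[0]-.5695)*1000,(P[2]+.0545-.074)*1000; print(bx,bz,np.hypot(bx,bz),"q",.2-np.arctan2(bx,bz),P[1],env.read_state()["opening"])
E
```

```text
time: 8.72
position: [0.4952, 0.1751, 0.0608]
tcp_rot: [-0.0, 0.7, 0.714, 0.001]
ft_force: [3.2, 0.1, -5.4]
opening: 0.0109
-74.34143402992966 41.287252896285025 85.03696881561677 q 1.2638370489079667 0.1751241387113295 0.010874894658322202
```

```bash
python3 -m jog '[[0,0.0045,-0.0071,0,0,0],[0,0.0053,-0.0067,0,0,0],[0,0.0058,-0.0062,0,0,0],[0,0.0065,-0.0055,0,0,0],[0,0.007,-0.0049,0,0,0]]'; python3 - <<'E'
from h import *
P,R=tcp(); bx,bz=(P[0]-.5695)*1000,(P[2]+.0545-.074)*1000; print(bx,bz,np.hypot(bx,bz),"q",.2-np.arctan2(bx,bz),P[1],env.read_state()["opening"])
E
```

```text
time: 9.13
position: [0.5256, 0.1757, 0.0962]
tcp_rot: [-0.001, 0.7, 0.714, 0.001]
ft_force: [-0.7, 0.7, -2.5]
opening: 0.0109
-43.94009149006162 76.67171239335859 88.3701483617906 q 0.7204006231826261 0.17566396718424673 0.010873990970787306
```

```bash
python3 -m jog '[[0,0.0082,-0.003,0,0,0],[0,0.008,-0.0022,0,0,0],[0,0.0082,-0.0015,0,0,0],[0,0.0084,-0.0008,0,0,0],[0,0.0085,0,0,0,0]]'; python3 - <<'E'
from h import *
P,R=tcp(); bx,bz=(P[0]-.5695)*1000,(P[2]+.0545-.074)*1000; print(bx,bz,np.hypot(bx,bz),"q",.2-np.arctan2(bx,bz),P[1],env.read_state()["opening"])
E
```

```text
time: 9.55
position: [0.5703, 0.1765, 0.1069]
tcp_rot: [-0.0, 0.7, 0.714, -0.0]
ft_force: [-2.6, -0.6, 4.8]
opening: 0.011
0.8354878986300829 87.36631271089533 87.3703075233612 q 0.1904372474339002 0.17649117424099858 0.010973838577437355
```

```bash
python3 -m jog '[[0,0.007,0.001,0,0,0],[0,0.006,0.0015,0,0,0]]'; python3 -m jog '[[0,0.002,0,0,0,0],[0,0,0,0,0,0]]'; python3 - <<'E'
from h import *
P,R=tcp(); bx,bz=(P[0]-.5695)*1000,(P[2]+.0545-.074)*1000; print(bx,bz,np.hypot(bx,bz),"q",.2-np.arctan2(bx,bz),P[1],env.read_state()["opening"])
p=optics.get_image("side"); save(p,"b7.png",(210,140,430,350),2.8)
E
```

```text
time: 9.72
position: [0.5861, 0.1768, 0.1043]
tcp_rot: [-0.0, 0.7, 0.714, 0.001]
ft_force: [-1.9, -0.8, 3.1]
opening: 0.0108
time: 9.88
position: [0.587, 0.1768, 0.1038]
tcp_rot: [-0.002, 0.7, 0.714, -0.002]
ft_force: [-5.9, -2.2, 11.9]
opening: 0.0108
17.46737370306095 84.32023578428279 86.1104599151545 q -0.004265979624811983 0.1768151803524325 0.010770077665327466
```

View pics/b7.png

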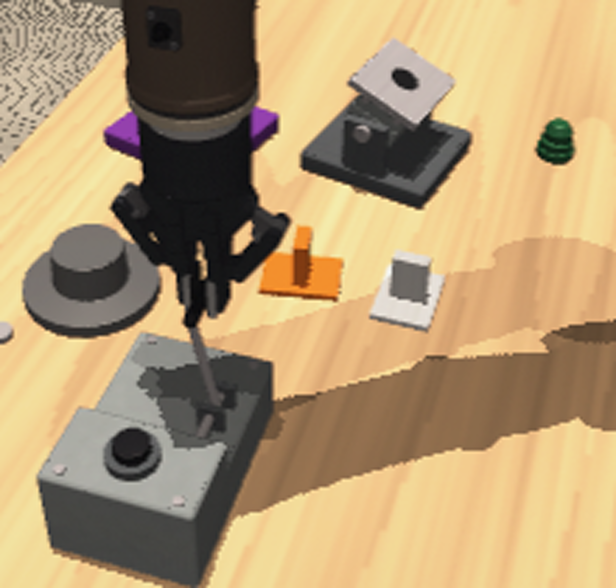

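```bash
python3 -m jog '[[0,0,0,0,0,0],[0,0,0,0,0,0],[0,0,0,0,0,0],[0,0,-0.005,0,0,0],[0,0,-0.015,0,0,0],[0,0,-0.03,0,0,0],[0,0,-0.03,0,0,0],[0,0,-0.02,0,0,0]]' 0.2; python3 - <<'E'
from h import *
p=optics.get_image("side"); save(p,"b8.png",(210,140,430,350),2.8)
C,uv=cloud(p,np.ones((400,640),bool)); m=(C[:,0]>.55)&(C[:,0]<.62)&(C[:,1]>.13)&(C[:,1]<.22)&(C[:,2]>.14)&(C[:,2]<.17)
c=C[m];print(c.mean(0),c.min(0),c.max(0))
plan([.47,-.0365,.16],xaz=0)
plan([.47,-.0365,.16],xaz=np.pi)
print(env.read_state()["qpos"])
E
```

```text
time: 10.6
position: [0.5873, 0.1747, 0.2016]
tcp_rot: [-0.003, 0.7, 0.714, -0.005]
ft_force: [0.9, -0.1, -0.5]
opening: 0.0513
[0.5843125  0.18472023 0.15924804] [0.57865001 0.14223561 0.14058953] [0.59132676 0.21166453 0.16436224]
pos [0.5891 0.1757 0.2054] d [-0.1191 -0.2122 -0.0454] rot [-0.0044 -0.0057 -1.5909] rows 14
[[-0.015,-0.0088,0.0033,-0.0,0.0,0.114],[-0.0159,-0.007,0.0033,-0.0,0.0,0.114],[-0.0166,-0.0052,0.0033,-0.0,0.0,0.114],[-0.0171,-0.0033,0.0033,-0.0,0.0,0.114],[-0.0173,-0.0013,0.0033,-0.0,0.001,0.114],[-0.0174,0.0007,0.0033,-0.0,0.001,0.114],[-0.0172,0.0027,0.0033,-0.0,0.001,0.114],[-0.0168,0.0046,0.0033,-0.0,0.001,0.114]]
[[-0.0161,0.0065,0.0032,-0.0,0.001,0.114],[-0.0153,0.0083,0.0032,-0.0,0.001,0.114],[-0.0143,0.0099,0.0032,-0.0,0.001,0.114],[-0.013,0.0115,0.0032,-0.0,0.001,0.114],[-0.0116,0.0129,0.0032,-0.0,0.001,0.114],[-0.0101,0.0142,0.0032,-0.0,0.001,0.114]]
pos [0.5891 0.1757 0.2054] d [-0.1191 -0.2122 -0.0454] rot [ 0.0057 -0.0044  1.5507] rows 13
[[-0.0161,-0.0095,0.0036,-0.0,-0.0,-0.119],[-0.0149,-0.0113,0.0036,-0.0,-0.0,-0.119],[-0.0134,-0.013,0.0036,-0.0,-0.0,-0.119],[-0.0118,-0.0145,0.0036,-0.0,-0.0,-0.119],[-0.01,-0.0158,0.0036,-0.0,-0.001,-0.119],[-0.008,-0.0169,0.0036,-0.0,-0.001,-0.119],[-0.006,-0.0177,0.0036,-0.0,-0.001,-0.119],[-0.0038,-0.0183,0.0036,-0.0,-0.001,-0.119]]
[[-0.0016,-0.0186,0.0036,-0.0,-0.001,-0.119],[0.0006,-0.0187,0.0036,-0.0,-0.001,-0.119],[0.0028,-0.0185,0.0036,-0.001,-0.001,-0.119],[0.005,-0.018,0.0036,-0.001,-0.001,-0.119],[0.0071,-0.0173,0.0035,-0.001,-0.001,-0.119]]
[ 0.02730485  0.48421233 -0.60313817  1.53546423  0.28273139  1.216937
 -0.6020054 ]
```

View pics/b8.png

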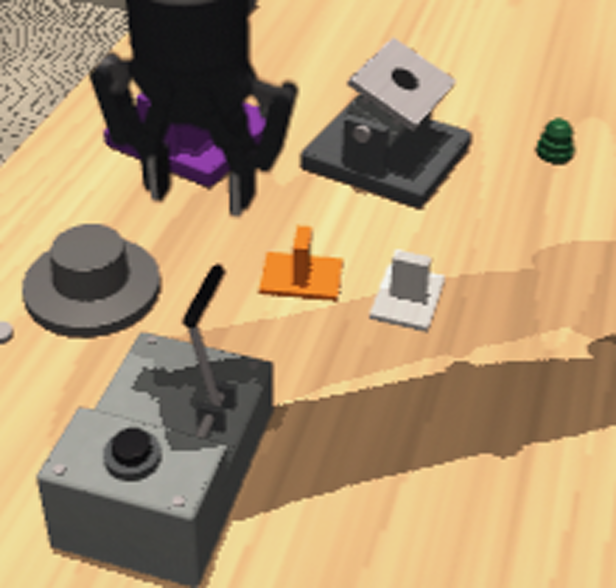

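```bash
python3 -m jog '[[-0.016,-0.0095,0,0,0,-0.119],[-0.015,-0.0115,0,0,0,-0.119],[-0.0135,-0.013,0.002,0,0,-0.119],[-0.012,-0.0145,0.004,0,0,-0.119],[-0.010,-0.016,0.004,0,-0.001,-0.119],[-0.008,-0.017,0.004,0,-0.001,-0.119],[-0.006,-0.0175,0.004,0,-0.001,-0.119],[-0.004,-0.018,0.004,0,-0.001,-0.119]]' 1 ; python3 - <<'E'
from h import *
plan([.47,-.0365,.13],xaz=np.pi)
print(env.read_state()["qpos"])
E
```

```text
time: 11.32
position: [0.5206, 0.0456, 0.1884]
tcp_rot: [0.005, 0.275, 0.962, 0.002]
ft_force: [0.4, 0.3, 0.1]
opening: 0.0854
pos [0.5206 0.0456 0.1884] d [-0.0506 -0.0821 -0.0584] rot [-0.0046  0.0103  0.5562] rows 5
[[0.0,-0.0194,0.0115,0.001,0.002,-0.111],[0.0022,-0.0192,0.0116,0.001,0.002,-0.111],[0.0043,-0.0189,0.0116,0.001,0.002,-0.111],[0.0063,-0.0183,0.0116,0.001,0.002,-0.111],[0.0083,-0.0175,0.0117,0.001,0.002,-0.111]]
[ 0.4581353   0.39283483 -0.85771059  1.78517382  0.33305348  1.10342685
  0.50311019]
```

```bash
python3 -m jog '[[0,-0.0185,0.009,0.001,0.002,-0.111],[0.002,-0.018,0.0105,0.001,0.002,-0.111],[0.004,-0.0175,0.0105,0.001,0.002,-0.111],[0.006,-0.017,0.0105,0.001,0.002,-0.111],[0.007,-0.015,0.008,0.001,0.002,-0.111],[0,0,0,0,0,0]]' 1 ; python3 - <<'E'
from h import *
import pickle
w=optics.get_image("wrist"); save(w,"w3.png")
b=optics.get_image("side"); 
t=optics.get_image("top")
pickle.dump((w,b,t),open("s3.pkl","wb"))
for nm,p in (("w",w),("side",b),("top",t)):
    C,uv=cloud(p,np.ones((400,640),bool))
    m=(abs(C[:,0]-.47)<.05)&(abs(C[:,1]+.036)<.05)
    for lo,hi in ((.047,.06),(.002,.01),(.015,.045)):
        c=C[m&(C[:,2]>lo)&(C[:,2]<hi)]
        if len(c)>5: print(nm,lo,len(c),cv2.minAreaRect((c[:,:2]*1000).astype(np.float32)),np.median(c[:,2]))
plan([.47,-.0365,.13],xaz=np.pi)
print(env.read_state()["qpos"])
E
```

```text
time: 11.82
position: [0.4725, -0.0388, 0.1379]
tcp_rot: [0.001, -0.015, 1.0, -0.002]
ft_force: [-0.2, -1.0, -0.9]
opening: 0.0854
w 0.047 747 ((471.2340393066406, -37.252532958984375), (34.34630584716797, 13.969030380249023), 1.1034181118011475) 0.05116147101972552
w 0.002 4216 ((471.5170593261719, -37.34805679321289), (76.06888580322266, 56.639102935791016), 89.93248748779297) 0.005161919018673904
w 0.015 135 ((454.4539794921875, -37.47075271606445), (0.7932398915290833, 13.853996276855469), 0.028587080538272858) 0.030423552212458228
side 0.047 64 ((470.22991943359375, -37.68348693847656), (33.92112731933594, 17.04462242126465), 1.3959009647369385) 0.05118194432319344
side 0.002 306 ((470.9530334472656, -35.66593551635742), (98.19058227539062, 93.16184997558594), 89.39315795898438) 0.005323405209851728
side 0.015 116 ((467.84423828125, -31.937725067138672), (35.24367904663086, 13.099760055541992), 17.351219177246094) 0.03085270345474101
pos [ 0.4755 -0.0348  0.1401] d [-0.0055 -0.0017 -0.0101] rot [ 0.0014  0.0076 -0.0237] rows 1
[[0.0056,-0.0016,0.0101,-0.001,0.008,0.024]]
[ 0.72496034  0.4183325  -0.99006135  1.94194827  0.42044533  0.99510844
  1.13534707]
```

View pics/w3.png

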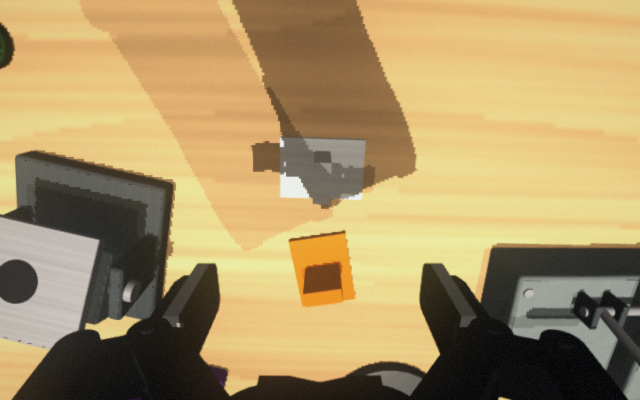

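```bash
python3 -m jog '[[0.0047,-0.002,0.03,-0.001,0.008,0.024],[0,0,0.035,0,0,0],[0,0,0.035,0,0,0],[0,0,0,0,0,0]]' ; python3 - <<'E'
from h import *
plan([.4708,-.037,-.025],xaz=np.pi)
E
```

```text
time: 12.3
position: [0.4797, -0.0321, 0.0424]
tcp_rot: [0.007, 0.005, 1.0, 0.001]
ft_force: [-1.4, 0.2, -0.6]
opening: 0.0857
pos [ 0.4797 -0.0321  0.0424] d [-0.0089 -0.0049 -0.0674] rot [-0.001   0.0139  0.0093] rows 2
[[0.0049,-0.0025,0.0336,0.001,0.007,-0.005],[0.0047,-0.0025,0.0337,0.001,0.007,-0.005]]
```

```bash
python3 -m jog '[[0.009,-0.005,0.012,0.001,0.010,-0.005],[0.002,0,0.015,0,0.003,0],[0,0,0,0,0,0]]' ; python3 - <<'E'
from h import *
plan([.4708,-.037,-.025],xaz=np.pi)
E
```

```text
time: 12.55
position: [0.4712, -0.0341, 0.0172]
tcp_rot: [0.002, 0.001, 1.0, 0.0]
ft_force: [0.3, 0.4, -0.4]
opening: 0.0855
pos [ 0.4712 -0.0341  0.0172] d [-0.0004 -0.0029 -0.0422] rot [-0.0007  0.0035  0.0029] rows 2
[[0.0003,-0.0014,0.0211,0.0,0.002,-0.001],[0.0002,-0.0014,0.0211,0.0,0.002,-0.001]]
```

```bash
python3 -m jog '[[0.001,-0.003,0.017,0,0.003,-0.001],[0.001,-0.001,0.015,0,0.002,0],[0,0,0,0,0,0]]' ; python3 - <<'E'
from h import *
plan([.4708,-.037,-.025],xaz=np.pi)
p=optics.get_image("side"); save(p,"g1.png",(290,180,440,290),5)
E
```

```text
time: 12.8
position: [0.4728, -0.0376, -0.0109]
tcp_rot: [0.002, 0.001, 1.0, -0.0]
ft_force: [-0.3, 0.8, 1.0]
opening: 0.0854
pos [ 0.4728 -0.0376 -0.0109] d [-0.002   0.0006 -0.0141] rot [0.0005 0.0044 0.0028] rows 1
[[0.002,0.0006,0.0141,-0.001,0.004,-0.003]]
```

View pics/g1.png

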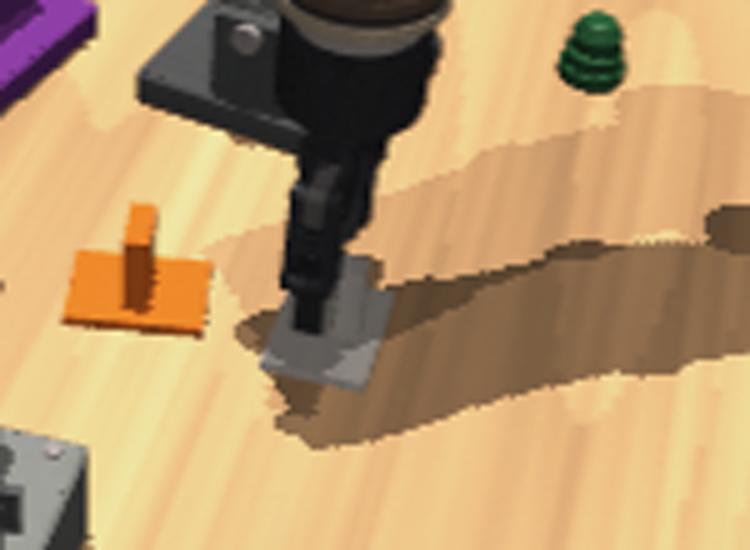

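```bash
python3 -m jog '[[0.002,0.001,0.011,-0.001,0.004,-0.003],[0,0,0,0,0,0]]'; python3 - <<'E'
from h import *
plan([.4708,-.037,-.025],xaz=np.pi)
E
```

```text
time: 13.02
position: [0.4736, -0.0362, -0.0186]
tcp_rot: [0.003, 0.0, 1.0, -0.0]
ft_force: [-0.1, 0.1, -0.3]
opening: 0.0851
pos [ 0.4736 -0.0362 -0.0186] d [-0.0028 -0.0008 -0.0064] rot [0.0001 0.0055 0.    ] rows 1
[[0.0028,-0.0008,0.0064,-0.0,0.005,-0.0]]
```

```bash
python3 -m jog '[[0.004,-0.001,0.003,0,0.006,0],[0.001,0,0.001,0,0.002,0]]' - 20;  python3 -m jog '[[0,0,0,0,0.001,0],[0,0,0,0,0,0],[0,0,0,0,0,0],[0,0,0,0,0,0],[0,0,0,0,0,0],[0,0,0,0,0,0],[0,0,0,0,0,0]]' -1 20; python3 - <<'E'
from h import *
plan([.4708,-.037,-.025],xaz=np.pi)
print(env.read_state()["qpos"])
E
```

```text
time: 13.18
position: [0.4694, -0.037, -0.0215]
tcp_rot: [-0.0, -0.0, 1.0, -0.0]
ft_force: [-0.5, -1.2, -0.2]
opening: 0.0851
time: 13.77
position: [0.4698, -0.037, -0.0205]
tcp_rot: [-0.001, 0.0, 1.0, -0.0]
ft_force: [0.2, 0.5, -1.3]
opening: 0.0136
pos [ 0.4698 -0.037  -0.0205] d [ 0.001   0.     -0.0045] rot [ 0.0005 -0.0011  0.0002] rows 1
[[-0.001,0.0,0.0045,-0.001,-0.001,-0.0]]
[ 0.53409397  0.62840269 -0.76926888  2.10461992  0.70357416  0.68491681
  0.85835122]
```

```bash
python3 -m jog '[[0,0,0,0,0,0],[0,0,-0.02,0,0,0],[0,0,-0.035,0,0,0],[0,0,-0.04,0,0,0],[0,0,-0.04,0,0,0],[0,0,-0.04,0,0,0],[0,0,0,0,0,0]]' -1 60; python3 - <<'E'
from h import *
import pickle
w=optics.get_image("wrist"); save(w,"w4.png"); b=optics.get_image("side"); t=optics.get_image("top")
pickle.dump((w,b,t),open("s4.pkl","wb"))
print(tcp()[0], tcp()[1].as_matrix().round(3).tolist(), env.read_state()["qpos"], env.read_state()["opening"])
# slide underside in side cam? print face fits
for nm,p in (("w",w),("side",b),("top",t)):
    C,uv=cloud(p,np.ones((400,640),bool))
    f=C[(C[:,0]>.46)&(C[:,0]<.62)&(C[:,1]>-.35)&(C[:,1]<-.17)&(C[:,2]>.08)&(C[:,2]<.15)]
    if len(f)<100: print(nm,"few");continue
    best=None; rng=np.random.default_rng(0)
    for i in range(500):
        q=f[rng.choice(len(f),3,False)]; n=np.cross(q[1]-q[0],q[2]-q[0]); n/=np.linalg.norm(n)+1e-12; d=abs((f-q[0])@n)<.0015
        if abs(n[2])>.6 and (best is None or d.sum()>best.sum()): best=d
    g=f[best]; m=g.mean(0); n=np.linalg.svd(g-m,full_matrices=False)[2][2]; n*=np.sign(n[2])
    y=np.cross([0,0,1],n); y/=np.linalg.norm(y); x=np.cross(y,n); P=np.c_[(g-m)@x,(g-m)@y]
    (cx,cy),wh,ang=cv2.minAreaRect((P*1000).astype(np.float32)); print(nm,len(g),"n",n.round(4),"tilt",np.arccos(n[2]).round(4),"az",np.arctan2(n[1],n[0]).round(4),wh,round(ang,2),"c",(m+x*cx/1000+y*cy/1000).round(4))
E
```

```text
time: 14.35
position: [0.4666, -0.0354, 0.159]
tcp_rot: [-0.006, -0.002, 1.0, 0.002]
ft_force: [1.2, 0.4, -1.3]
opening: 0.0133
[ 0.46273808 -0.03715335  0.15250319] [[-1.0, -0.002, -0.02], [-0.002, 1.0, 0.002], [0.02, 0.002, -1.0]] [ 0.7478133   0.40151845 -1.00239413  1.9285592   0.38358761  1.04158867
  1.1492734 ] 0.013342422436317105
w 10911 n [-0.3602  0.0762  0.9298] tilt 0.377 az 2.9332 (86.5152359008789, 92.70004272460938) 0.48 c [ 0.5362 -0.25    0.1066]
side 257 n [-0.3613  0.069   0.9299] tilt 0.3767 az 2.9529 (105.20589447021484, 85.3153305053711) 85.04 c [ 0.5379 -0.2557  0.1081]
top 1118 n [-0.3556  0.0695  0.9321] tilt 0.3708 az 2.9485 (104.68182373046875, 86.1302261352539) 89.23 c [ 0.5345 -0.2546  0.107 ]
```

View pics/w4.png

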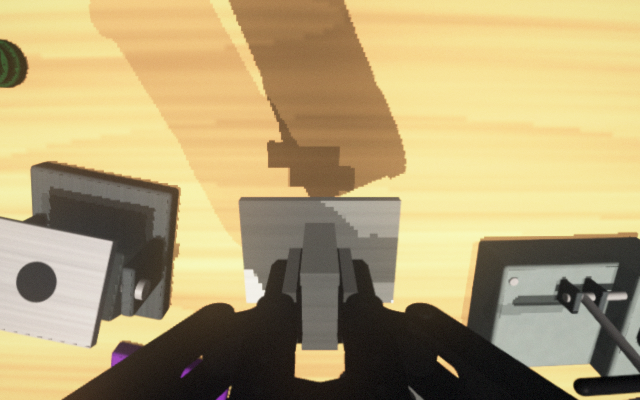

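```bash
cat >> h.py <<'E'
def slidepose(w,P,R,lab=""):
    C,uv=cloud(w,np.ones((400,640),bool)); T=R.inv().apply(C-P)
    m=(abs(T[:,0])<.05)&(abs(T[:,1])<.05)
    k=T[m&(T[:,2]>-.034)&(T[:,2]<-.02)]
    k=k[abs(k[:,2]-np.median(k[:,2]))<.004]
    r=cv2.minAreaRect((k[:,:2]*1000).astype(np.float32))
    A=np.c_[k[:,:2],np.ones(len(k))]; co=np.linalg.lstsq(A,k[:,2],rcond=None)[0]
    print(lab,"plate",len(k),"min",k.min(0).round(4),"max",k.max(0).round(4),np.round(r[0],1),np.round(r[1],1),round(r[2],2),"plane",co.round(4))
    k=T[m&(T[:,2]>-.075)&(T[:,2]<-.068)&(abs(T[:,1])<.012)]; 
    if len(k): print("tabtop",len(k),k.min(0).round(4),k.max(0).round(4))
nF=np.array([-.3583,.0713,.9309]); nF/=np.linalg.norm(nF); F=np.array([.5345,-.255,.107])
yF=np.cross(nF,[0,0,1]); 
xUp=np.array([0,0,1])-nF[2]*nF; xUp/=np.linalg.norm(xUp)
zt=-nF; xt=-xUp; yt=np.cross(zt,xt); RF=Ro.from_matrix(np.c_[xt,yt,zt])
E
python3 - <<'E'
from h import *
w=optics.get_image("wrist"); slidepose(w,*tcp())
plan(F+nF*(.07-.0205),R=RF)
E
```

```text
plate 10225 min [-0.0305 -0.0383 -0.0303] max [ 0.0266  0.0384 -0.0223] [-1.9 -0. ] [57.  76.8] 0.22 plane [ 0.0097  0.0005 -0.0263]
tabtop 3369 [-0.0197 -0.0119 -0.075 ] [ 0.0162  0.0119 -0.068 ]
pos [ 0.4621 -0.0372  0.1517] d [ 0.0547 -0.2143  0.0014] rot [-0.0411 -0.394  -0.1969] rows 6
[[-0.009,-0.0357,-0.0005,0.006,-0.066,0.033],[-0.0102,-0.0354,0.0003,0.006,-0.066,0.033],[-0.0113,-0.0351,0.0012,0.006,-0.066,0.033],[-0.0123,-0.0347,0.0022,0.006,-0.066,0.033],[-0.0133,-0.0342,0.0033,0.006,-0.066,0.033],[-0.0142,-0.0337,0.0044,0.006,-0.066,0.033]]
```

```bash
cat >> h.py <<'E'
OFF=np.array([-.0018,0,-.0203])
def tgt(g): return F+nF*g-RF.apply(OFF)
def gap():
    P,R=tcp(); U=P+R.apply(OFF); d=U-F; e=(RF.inv()*R).as_rotvec()
    print("gap",round(d@nF*1000,2),"up",round(d@xUp*1000,2),"lat",round(d@yt*1000,2),"rot err",e.round(4))
E
python3 -m jog '[[-0.009,-0.035,-0.004,0.006,-0.066,0.033],[-0.010,-0.035,-0.002,0.006,-0.066,0.033],[-0.011,-0.035,0,0.006,-0.066,0.033],[-0.012,-0.034,0.001,0.006,-0.066,0.033],[-0.0125,-0.0305,0.002,0.006,-0.060,0.033],[0,0,0,0,0,0]]'; python3 - <<'E'
from h import *
gap(); plan(tgt(.05),R=RF)
print(env.read_state()["qpos"])
E
```

```text
time: 15.05
position: [0.5029, -0.2115, 0.1518]
tcp_rot: [0.15, 0.08, 0.985, -0.01]
ft_force: [-0.2, 0.8, -0.1]
opening: 0.0136
gap 76.25 up -17.18 lat 36.28 rot err [-0.0154  0.0716 -0.0325]
pos [ 0.5029 -0.2115  0.1518] d [ 0.0194 -0.0411 -0.0178] rot [-0.0164 -0.0698 -0.0358] rows 2
[[-0.0096,-0.0188,0.0123,0.008,-0.036,0.016],[-0.0095,-0.0185,0.0127,0.008,-0.036,0.016]]
[ 1.13374916  0.33255767 -0.95964805  2.04541659  0.41913571  0.63163117
  1.34481588]
```

```bash
python3 -m jog '[[-0.0085,-0.018,0.006,0.008,-0.036,0.016],[-0.0085,-0.0165,0.010,0.007,-0.035,0.016],[0,0,0,0,0,0]]'; python3 - <<'E'
from h import *
import pickle
gap(); plan(tgt(.03),R=RF)
w=optics.get_image("wrist"); save(w,"w5.png");b=optics.get_image("side"); save(b,"f5.png",(290,110,420,220),6)
slidepose(w,*tcp()); gap()
pickle.dump((w,b),open("s5.pkl","wb"))
E
```

```text
time: 15.3
position: [0.5133, -0.2513, 0.1355]
tcp_rot: [0.182, 0.099, 0.978, -0.016]
ft_force: [-0.9, -0.5, -0.5]
opening: 0.0132
gap 54.64 up -7.7 lat -0.53 rot err [-0.002   0.0073  0.006 ]
pos [ 0.5133 -0.2513  0.1355] d [ 0.0161 -0.0027 -0.0201] rot [-0.0054 -0.0063  0.0048] rows 1
[[-0.008,0.0005,0.0246,0.002,-0.007,-0.006]]
 plate 10245 min [-0.0289 -0.0413 -0.0284] max [ 0.0283  0.0357 -0.0204] [-0.3 -2.8] [57.1 76.6] 0.47 plane [ 0.0081  0.0017 -0.0244]
tabtop 3634 [-0.0179 -0.012  -0.075 ] [ 0.0178  0.0118 -0.068 ]
gap 55.76 up -7.26 lat 2.42 rot err [-0.0038  0.0085  0.0023]
```

View pics/w5.png

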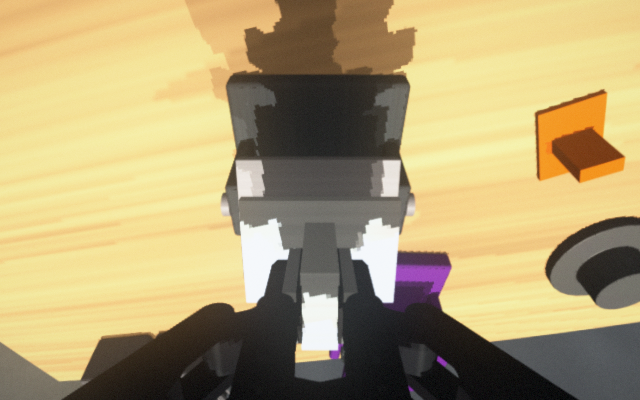

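View pics/f5.png

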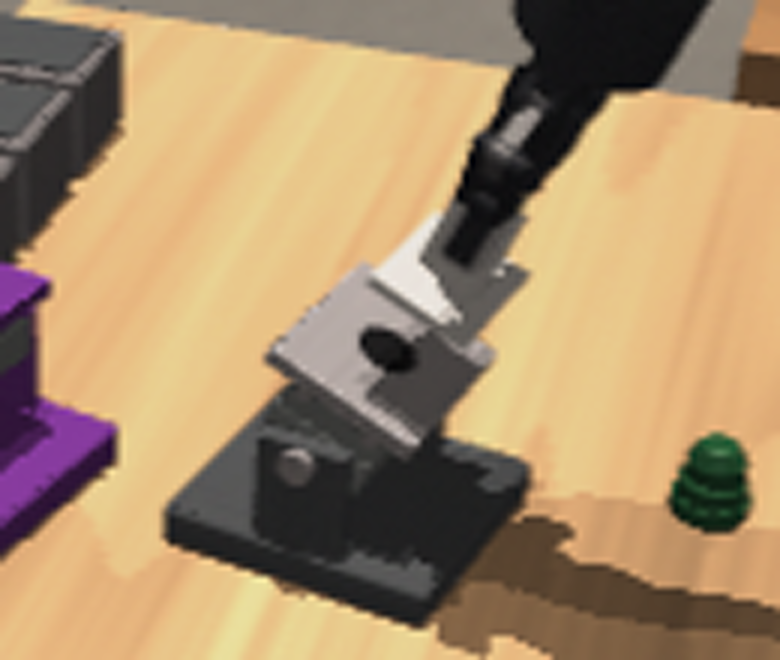

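```bash
python3 -m jog '[[-0.008,-0.002,0.017,0.003,-0.008,-0.003],[0,0,0.015,0,0,0],[0,0,0,0,0,0]]'; python3 - <<'E'
from h import *
gap(); plan(tgt(.01),R=RF)
E
```

```text
time: 15.65
position: [0.5322, -0.2502, 0.1079]
tcp_rot: [0.183, 0.094, 0.978, -0.016]
ft_force: [-0.9, 1.3, -1.3]
opening: 0.0132
gap 22.25 up -0.72 lat 4.17 rot err [-0.004   0.0042 -0.0041]
pos [ 0.5322 -0.2502  0.1079] d [ 0.0043 -0.0052 -0.0111] rot [-0.003  -0.0037 -0.0053] rows 1
[[-0.0008,-0.0043,0.0122,0.004,-0.004,0.004]]
```

```bash
python3 -m jog '[[-0.001,-0.005,0.006,0.004,-0.004,0.004],[0,0,0.003,0,0,0],[0,0,0,0,0,0]]'; python3 - <<'E'
from h import *
import pickle
gap(); P,R=tcp()
w=optics.get_image("wrist"); save(w,"w6.png");slidepose(w,P,R)
P2,R2=tcp();b=optics.get_image("side"); save(b,"f6.png",(290,110,420,220),6); t=optics.get_image("top"); save(t,"t6.png",(340,150,480,280),5); gap()
pickle.dump((w,b,t,P,R.as_matrix(),P2,R2.as_matrix()),open("s6.pkl","wb"))
# face in tool frame from wrist
C,uv=cloud(w,np.ones((400,640),bool)); T=R.inv().apply(C-P)
m=(abs(T[:,0])<.08)&(abs(T[:,1])<.065)&(T[:,2]>-.019)&(T[:,2]<.005); k=T[m]
print(len(k),np.percentile(k,[1,50,99],axis=0).round(4))
np.save("k.npy",np.c_[k,uv[m]])
E
```

```text
time: 15.9
position: [0.5359, -0.2527, 0.0993]
tcp_rot: [0.184, 0.094, 0.978, -0.017]
ft_force: [-0.2, -0.1, -0.9]
opening: 0.013
gap 12.8 up -0.05 lat 2.46 rot err [-0.0029  0.0022 -0.0043]
 plate 10253 min [-0.0291 -0.0381 -0.0295] max [ 0.0277  0.0386 -0.0215] [-0.8  0.3] [56.8 76.7] 0.06 plane [ 0.0083 -0.0008 -0.0255]
tabtop 3381 [-0.0181 -0.012  -0.075 ] [ 0.017  0.012 -0.068]
gap 13.35 up 0.26 lat 1.88 rot err [-0.0021  0.0014 -0.0037]
11262 [[-0.0426 -0.0555 -0.0084]
 [ 0.028  -0.0161 -0.0068]
 [ 0.0412  0.0474  0.0009]]
```

View pics/w6.png

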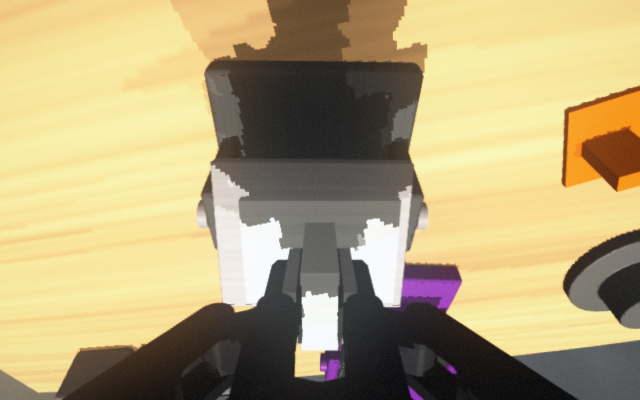

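View pics/f6.png

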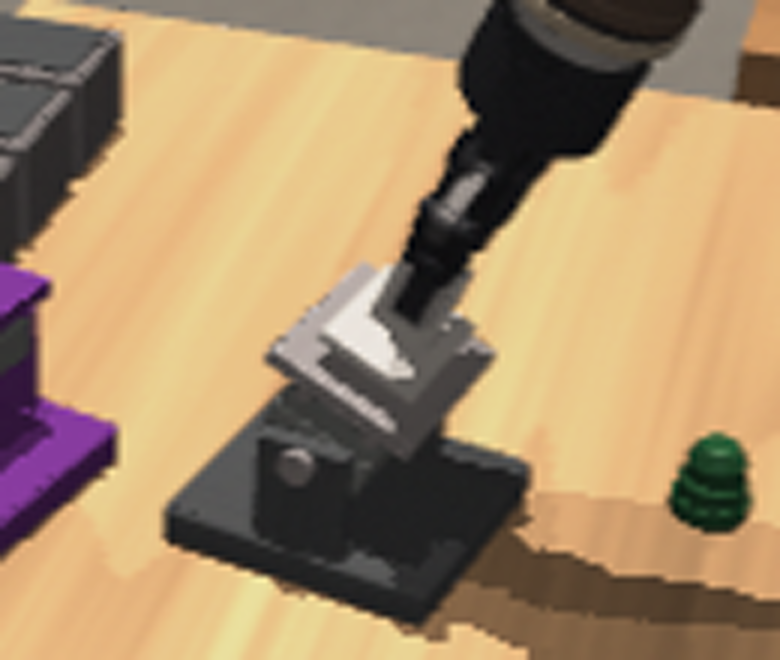

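View pics/t6.png

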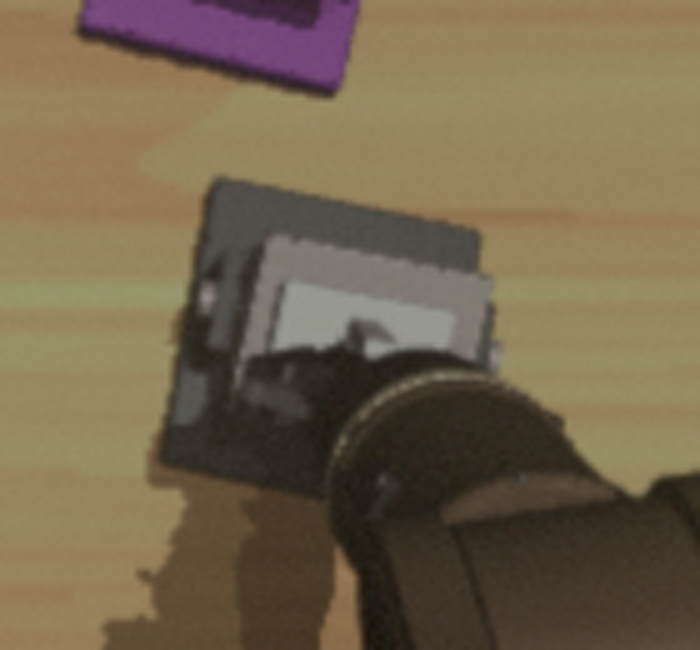

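```bash
python3 - <<'E'
from h import *
import pickle
w,b,t,P,Rm,P2,R2m=pickle.load(open("s6.pkl","rb"))
def fit(p,P,R,lab,box):
    C,uv=cloud(p,np.ones((400,640),bool)); T=(C-P)@R
    k=T[(abs(T[:,0])<.06)&(abs(T[:,1])<.07)&(T[:,2]>-.018)&(T[:,2]<.003)]
    best=None; rng=np.random.default_rng(0)
    for i in range(500):
        q=k[rng.choice(len(k),3,False)]; n=np.cross(q[1]-q[0],q[2]-q[0]); n/=np.linalg.norm(n)+1e-12; d=abs((k-q[0])@n)<.001
        if abs(n[2])>.95 and (best is None or d.sum()>best.sum()): best=d
    g=k[best]; co=np.linalg.lstsq(np.c_[g[:,:2],np.ones(len(g))],g[:,2],rcond=None)[0]
    print(lab,len(g),"face plane tool z=",co.round(4))
    for x0 in np.arange(-.04,.05,.008):
        s=g[abs(g[:,0]-x0)<.004]
        if len(s)>20: print("  x",round(x0,3),"y range",s[:,1].min().round(4),s[:,1].max().round(4))
    print("  x range",g[:,0].min().round(4),g[:,0].max().round(4)); 
    # lower edge vs y
    for y0 in np.arange(-.04,.05,.016):
        s=g[abs(g[:,1]-y0)<.003]
        if len(s): print("  y",round(y0,3),"xrange",s[:,0].min().round(4),s[:,0].max().round(4))
    k=T[(abs(T[:,0])<.05)&(abs(T[:,1])<.05)&(T[:,2]>-.034)&(T[:,2]<-.021)]
    co=np.linalg.lstsq(np.c_[k[:,:2],np.ones(len(k))],k[:,2],rcond=None)[0]
    print("  slide",len(k),k.min(0).round(4),k.max(0).round(4),co.round(4))
fit(w,P,Rm,"wrist",0); fit(b,P2,R2m,"side",0)
E
```

```text
wrist 9470 face plane tool z= [ 0.0064  0.0059 -0.0069]
  x -0.04 y range -0.0559 0.047
  x -0.032 y range -0.056 0.0471
  x -0.024 y range -0.0564 0.0472
  x -0.016 y range -0.0563 0.0472
  x -0.008 y range -0.0563 0.0479
  x 0.0 y range -0.0562 0.048
  x 0.008 y range -0.0561 0.0482
  x 0.016 y range -0.0559 0.0481
  x 0.024 y range -0.0559 0.0483
  x 0.032 y range -0.0557 0.0484
  x 0.04 y range -0.0557 0.0485
  x range -0.0451 0.0416
  y -0.04 xrange -0.0439 0.0415
  y -0.024 xrange 0.0227 0.0414
  y -0.008 xrange 0.0226 0.0409
  y 0.008 xrange 0.0226 0.0409
  y 0.024 xrange 0.0226 0.0406
  y 0.04 xrange -0.0451 0.0404
  slide 10420 [-0.0291 -0.0381 -0.034 ] [ 0.0277  0.0386 -0.021 ] [ 0.0072 -0.001  -0.0256]
side 200 face plane tool z= [-0.0032  0.0043 -0.0068]
  x -0.04 y range -0.0565 0.0465
  x 0.032 y range -0.0554 0.0498
  x 0.04 y range -0.0563 0.0465
  x range -0.0436 0.0416
  y -0.04 xrange -0.0412 0.0365
  y -0.024 xrange -0.0409 0.04
  y -0.008 xrange -0.0412 0.0393
  y 0.008 xrange -0.0434 0.0406
  y 0.024 xrange -0.0412 0.04
  y 0.04 xrange -0.0436 0.0411
  slide 239 [-0.0282 -0.0358 -0.0338] [ 0.0281  0.0401 -0.0212] [ 0.0025  0.0306 -0.0265]
```

```bash
cat >> h.py <<'E'
import pickle as _p
_w,_b,_t,_P,_Rm,_,_2=_p.load(open("s6.pkl","rb"))
OFF=np.array([-.0007,.0002,-.0195]); F=_P+_Rm@np.array([-.0017,-.0041,-.0069])
RF=Ro.from_matrix(_Rm)*Ro.from_rotvec([.006,0,.010]); _M=RF.as_matrix(); xUp=-_M[:,0]; yt=_M[:,1]; nF=-_M[:,2]
E
python3 - <<'E'
from h import *
print(F,nF); gap(); plan(tgt(.008),R=RF); print(env.read_state()["time"])
E
```

```text
[ 0.53426    -0.25658432  0.10637715] [-0.35567688  0.07396633  0.93167749]
gap 13.17 up -0.74 lat 3.63 rot err [-0.0052 -0.0008 -0.0094]
pos [ 0.5359 -0.2533  0.1   ] d [ 0.0017 -0.0042 -0.0045] rot [-0.0012  0.0011 -0.0106] rows 1
[[-0.0007,-0.0038,0.0051,0.005,0.001,0.009]]
16.05
```

```bash
python3 -m jog '[[-0.0007,-0.004,0.004,0.005,0.001,0.009],[0,-0.001,0.002,0,0,0.002],[0,0,0,0,0,0],[0,0,0,0,0,0]]'; python3 - <<'E'
from h import *
gap(); plan(tgt(.003),R=RF)
E
```

```text
time: 16.38
position: [0.538, -0.2603, 0.0954]
tcp_rot: [0.184, 0.101, 0.977, -0.02]
ft_force: [0.4, 0.6, -1.8]
opening: 0.0134
gap 7.7 up 0.79 lat -2.65 rot err [ 0.0019 -0.0013  0.0037]
pos [ 0.538  -0.2603  0.0954] d [ 0.0015  0.0024 -0.0047] rot [0.0006 0.0012 0.0041] rows 1
[[0.0008,0.0027,0.0047,-0.002,0.001,-0.004]]
```

```bash
python3 -m jog '[[0.0005,0.0015,0.002,-0.001,0.001,-0.002],[0,0,0,0,0,0],[0,0,0,0,0,0]]'; python3 - <<'E'
from h import *
gap(); plan(tgt(.002),R=RF)
E
```

```text
time: 16.63
position: [0.5386, -0.2589, 0.0933]
tcp_rot: [0.184, 0.1, 0.978, -0.019]
ft_force: [-0.5, -0.5, -0.8]
opening: 0.0136
gap 5.6 up 0.3 lat -1.19 rot err [ 0.0009 -0.0003  0.0017]
pos [ 0.5386 -0.2589  0.0933] d [ 0.0012  0.001  -0.0035] rot [0.0003 0.0002 0.0019] rows 1
[[0.0003,0.0012,0.0036,-0.001,0.0,-0.002]]
```

```bash
python3 -m jog '[[0.0003,0.001,0.0025,-0.001,0,-0.002],[0,0,0,0,0,0],[0,0,0,0,0,0]]'; python3 - <<'E'
from h import *
gap(); P,R=tcp(); w=optics.get_image("wrist"); save(w,"w7.png")
def fit(p,P,R,lab):
    C,uv=cloud(p,np.ones((400,640),bool)); T=(C-P)@R
    k=T[(abs(T[:,0])<.06)&(abs(T[:,1])<.07)&(T[:,2]>-.0225)&(T[:,2]<-.006)]
    best=None; rng=np.random.default_rng(0)
    for i in range(500):
        q=k[rng.choice(len(k),3,False)]; n=np.cross(q[1]-q[0],q[2]-q[0]); n/=np.linalg.norm(n)+1e-12; d=abs((k-q[0])@n)<.001
        if abs(n[2])>.95 and (best is None or d.sum()>best.sum()): best=d
    g=k[best]; co=np.linalg.lstsq(np.c_[g[:,:2],np.ones(len(g))],g[:,2],rcond=None)[0]
    print(lab,len(g),"face",co.round(4),"x",np.percentile(g[:,0],[.2,99.8]).round(4),"y",np.percentile(g[:,1],[.2,99.8]).round(4))
    for y0 in (-.045,-.03,-.015,0,.015,.03,.04): 
        s=g[abs(g[:,1]-y0)<.003]
        if len(s): print("  ",y0,s[:,0].max().round(4),end="")
    k=T[(abs(T[:,0])<.05)&(abs(T[:,1])<.05)&(T[:,2]>-.031)&(T[:,2]<-.023)]
    co=np.linalg.lstsq(np.c_[k[:,:2],np.ones(len(k))],k[:,2],rcond=None)[0]
    print("\n  slide",len(k),np.percentile(k,[.2,99.8],axis=0).round(4).tolist(),co.round(4))
fit(w,P,R.as_matrix(),"wrist"); gap()
E
```

```text
time: 16.88
position: [0.5395, -0.2578, 0.0906]
tcp_rot: [0.184, 0.099, 0.978, -0.019]
ft_force: [-0.2, -0.5, -1.9]
opening: 0.0131
gap 2.88 up -0.06 lat 0.06 rot err [-0.0003 -0.0003 -0.0008]
wrist 10565 face [ 0.0039  0.0001 -0.0166] x [-0.0402  0.0418] y [-0.0517  0.0516]
   -0.045 0.0422   -0.03 0.0422   -0.015 0.042   0 0.0419   0.015 0.0417   0.03 0.0417   0.04 0.0418
  slide 10126 [[-0.0286, -0.0379, -0.0306], [0.0275, 0.0383, -0.0232]] [ 0.0024 -0.0005 -0.0256]
gap 2.85 up -0.14 lat 0.07 rot err [-0.0004 -0.0002 -0.0007]
```

View pics/w7.png

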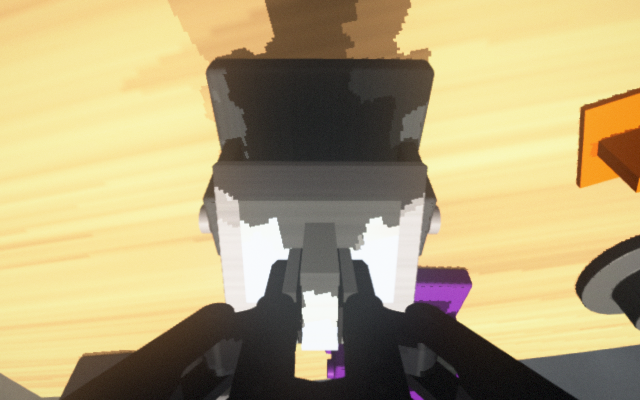

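```bash
cat > st.py <<'E'
from h import *
gap(); s=env.read_state(); f=np.array(s["ft_force"]); print("push",round(f@nF,2),"f",f.round(1),"tq",np.round(s["wrist_torque"],2),"op",round(s["opening"],4),s["time"])
E
python3 -m jog '[[0,0,0.002,0,0,0.001],[0,0,0.001,0,0,0]]'; python3 st.py;  python3 -m jog '[[0,0,0.0015,0,0,0]]'; python3 st.py; python3 -m jog '[[0,0,0.0015,0,0,0]]'; python3 st.py
```

```text
time: 17.1
position: [0.5405, -0.2581, 0.0878]
tcp_rot: [0.184, 0.1, 0.978, -0.019]
ft_force: [-2.6, 0.9, 1.9]
opening: 0.0132
gap -0.19 up -0.08 lat 0.01 rot err [-0.0002 -0.0004  0.0004]
push 2.78 f [-2.6  0.9  1.9] tq [0.19 0.63 0.02] op 0.0132 17.1
time: 17.18
position: [0.5411, -0.2582, 0.0864]
tcp_rot: [0.184, 0.1, 0.978, -0.019]
ft_force: [-2.6, 1.0, 3.4]
opening: 0.0133
gap -1.66 up -0.02 lat 0.05 rot err [-0.     -0.0005  0.0004]
push 4.18 f [-2.6  1.   3.4] tq [0.18 0.59 0.02] op 0.0133 17.1833
time: 17.27
position: [0.5416, -0.2583, 0.085]
tcp_rot: [0.184, 0.1, 0.978, -0.019]
ft_force: [-4.3, 0.5, 4.5]
opening: 0.0132
gap -3.18 up -0.08 lat 0.05 rot err [ 0.0001 -0.0004  0.0003]
push 5.79 f [-4.3  0.5  4.5] tq [ 0.24  0.63 -0.04] op 0.0132 17.2667
```

```bash
python3 -m jog '[[0,0,0.001,0,0,0]]'; python3 st.py; python3 - <<'E'
from h import *
b=optics.get_image("side"); save(b,"f8.png",(290,110,420,220),6)
E
python3 st.py; python3 - <<'E'
from h import *
b=optics.get_image("side");b=optics.get_image("side")
E
python3 st.py
```

```text
time: 17.35
position: [0.542, -0.2584, 0.084]
tcp_rot: [0.184, 0.1, 0.978, -0.019]
ft_force: [-4.4, 1.7, 4.9]
opening: 0.0132
gap -4.19 up -0.03 lat 0.03 rot err [ 0.0004 -0.0005  0.0003]
push 6.23 f [-4.4  1.7  4.9] tq [ 0.2   0.71 -0.01] op 0.0132 17.35
gap -4.27 up -0.02 lat 0.02 rot err [ 0.0003 -0.0005  0.0003]
push 5.84 f [-3.8  0.9  4.8] tq [0.18 0.64 0.05] op 0.0134 17.4
gap -4.11 up -0.02 lat 0.05 rot err [ 0.0003 -0.0005  0.0002]
push 6.3 f [-4.4  0.9  5. ] tq [0.23 0.67 0.  ] op 0.0134 17.5
```

View pics/f8.png

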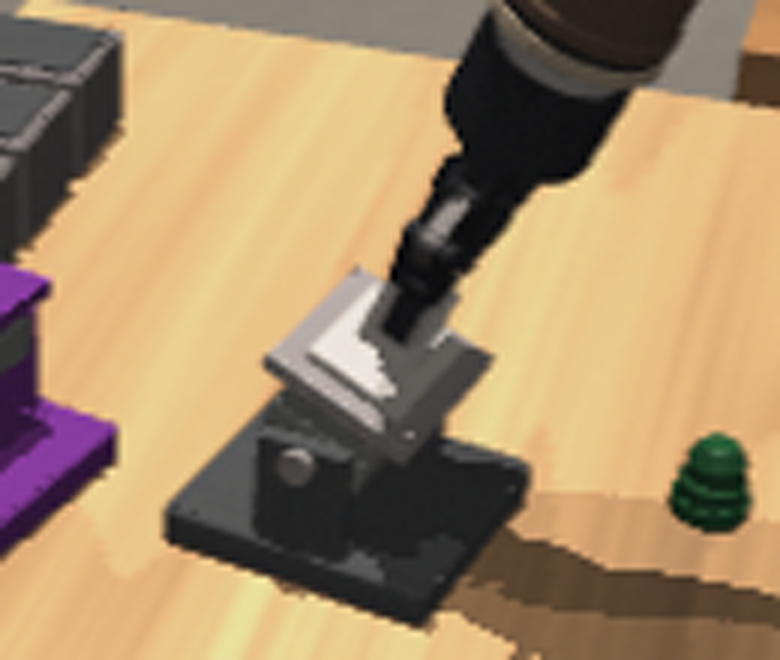

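```bash
python3 -m jog '[[0,0,0.0008,0,0,0]]'; python3 st.py; python3 - <<'E'
from h import *
P,R=tcp(); w=optics.get_image("wrist"); save(w,"w9.png"); b=optics.get_image("side"); t=optics.get_image("top")
for nm,p in (("wrist",w),("side",b)):
    C,uv=cloud(p,np.ones((400,640),bool)); L=np.c_[(C-F)@xUp,(C-F)@yt,(C-F)@nF]
    m=(abs(L[:,0])<.042)&(abs(L[:,1])<.051)&((abs(L[:,0])>.031)|(abs(L[:,1])>.041))&(abs(L[:,2])<.012)
    g=L[m]; med=np.median(g[:,2]); g2=g[abs(g[:,2]-med)<.002]; co=np.linalg.lstsq(np.c_[g2[:,:2],np.ones(len(g2))],g2[:,2],rcond=None)[0]
    print(nm,len(g2),"face depress mm",g2[:,2].mean()*1000,co.round(4))
    q=L[(abs(L[:,0])<.027)&(abs(L[:,1])<.037)&((abs(L[:,1])>.02))&(L[:,2]>-.004)&(L[:,2]<.006)]
    if len(q): co=np.linalg.lstsq(np.c_[q[:,:2],np.ones(len(q))],q[:,2],rcond=None)[0]; print("  slide top",len(q),np.median(q[:,2]),co.round(4))
C,uv=cloud(b,np.ones((400,640),bool)); m=(C[:,0]>.55)&(C[:,0]<.62)&(C[:,1]>.13)&(C[:,1]<.22)&(C[:,2]>.14)&(C[:,2]<.17); c=C[m];print("lever",c.mean(0).round(4),len(c))
save(b,"s9.png")
E
python3 st.py
```

```text
time: 17.58
position: [0.5422, -0.2584, 0.0835]
tcp_rot: [0.184, 0.1, 0.978, -0.019]
ft_force: [-3.9, 0.2, 4.8]
opening: 0.013
gap -4.77 up -0.0 lat 0.03 rot err [ 0.0005 -0.0005  0.0002]
push 5.89 f [-3.9  0.2  4.8] tq [ 0.29  0.76 -0.  ] op 0.013 17.5833
wrist 9521 face depress mm -4.754441030371908 [ 0.0044  0.0004 -0.0047]
  slide top 5753 0.001296163046294881 [0.0026 0.0005 0.0013]
side 178 face depress mm -4.491082168677406 [-0.0031 -0.0006 -0.0045]
  slide top 90 0.0013240425360108161 [-0.0078 -0.0068  0.0013]
lever [0.5843 0.1847 0.1595] 158
gap -4.83 up -0.02 lat 0.02 rot err [ 0.0005 -0.0005  0.0002]
push 5.44 f [-4.1  0.8  4.2] tq [0.26 0.76 0.01] op 0.013 17.7333
```

View pics/w9.png

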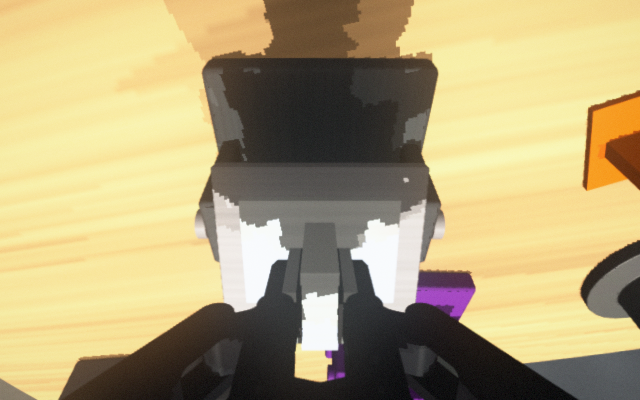

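View pics/s9.png

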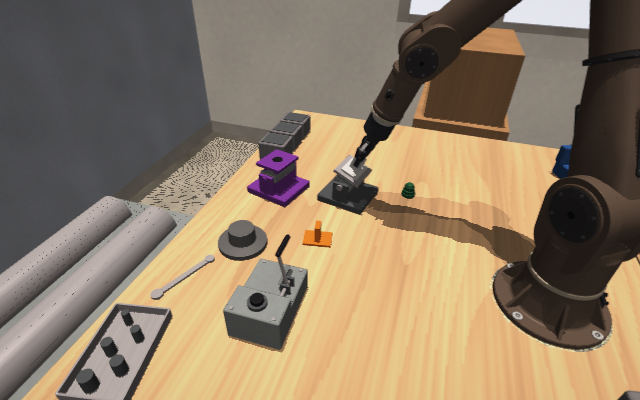

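The wrist view shows the slide plate centred on the face, spanning cols 240–400 within face cols 215–430. The face is pressed in 4.5–4.8 mm and the slide lies flush on it. In the side view the lever is up at (283,243), with the hub at (243,240) and the boot at (408,190) where they were. Handing in.

```bash
python3 -c "
from plant import hand_in
print(hand_in())"
```

```text
the job is handed in; nothing more can be done
None
```

The job is handed in at about 17.8 s of robot time, with the slide still held pressed on the sensing face.

- **Trip:** I pressed the button fully and the lever dropped. I lifted it back by its bar and let go, and it was still standing up in the last side view.
- **Slide:** I gripped the aluminium slide by its tab at 60 N, tilted it to the measured slope of about 0.37 rad and pressed it flush.

**Last checks:**
- **Face travel:** the face is pressed in about 4.75 mm by the wrist depth, 4.5 mm by the side camera and 4.8 mm by the arm pose, against 5 mm for half travel.
- **Seating:** the slide top stands 6.0 mm above the face, which matches its plate thickness, so it is flush. Tilt agrees to about 2 mrad in the wrist view; the side view is too coarse to confirm that. The slide is centred to about 0.5 mm.
- **Bystanders:** the hub and boot look unmoved.

**What disagreed:**
- **TCP offset:** the reported TCP lies about 41 mm beyond the real fingertips. Camera depth and the button contact both showed it, and I corrected for it throughout.
- **Push force:** about 5.4–6.3 N at the wrist, or roughly 6.6–7.5 N with the slide's weight added. That is a little under the 7.8 N the travel implies, so I went by the travel.
- **Button press:** the last push on the button bottomed out hard, with a brief wrist reading of about 92 N. That is under the 120 N limit and was at the fingertips only.

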